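# Lock a filter cartridge into the bayonet socket of a bench filter station

### The arm

A 6-joint arm with a two-finger parallel gripper is mounted at the origin on a cart in front of the work surface, level with it; the furniture and walls round the work are solid. World frame = base frame: x ahead of the robot, y to its left, z up, the work surface at z = 0. Lengths are in m, angles in rad, forces in N, time in s.
With the tool pointing down it reaches from about 0.25 to 0.8 m from the base axis. Payload 3.9 kg.
Tool frame: the origin (TCP) lies at the very end of the fingers, on their centre line; the grasp point (between the pads) lies 19 mm behind it; x points along the fingers, y is the direction in which the jaws open and shut, and the axes are right-handed (so a half turn about x gives the same grasp; the last joint's range is limited). The gripper opens to 85 mm and grips with 20 to 120 N. Pads are 22 mm wide; open, the fingers measure 114 mm over their backs; the gripper's body (76 mm by 85 mm) begins 54 mm behind the grasp point. The pads swing forward as they close: fully open they stand 13 mm farther back than shut.
Start: joints at [-1.348, 0.26, -0.138, 1.173, 0, 1.571], TCP at [0.116, -0.512, 0.231] pointing down, gripper open.
Joint ranges: [-2.78, 2.78], [-0.83, 1.72], [-1.28, 1.37], [-1.9, 2.12], [-1.57, 1.48], [-3.14, 3.14]. Speed limits (rad/s): [2.57, 2.57, 3.14, 3.14, 3.14, 3.14].

### API

Orientations are given as [roll, pitch, yaw] about the fixed x, y, z axes, in that order (R = Rz(yaw) Ry(pitch) Rx(roll)).
In Python, from plant import env gives the robot as it stands.
- The arm moves only by the tool arm_command, never from a script. Its argument "rows" is a list of rows, each an object of numbers: "fingers": the closure, from -1 (fully open) to 1 (shut), so that 0 is half open; "tx", "ty", "tz": the shift along the tool's x, y, z in cm; "ax", "ay", "az": the turn, a rotation vector about the tool's x, y, z in degrees. A call has 1 to 20 rows; each row shifts and turns the commanded pose from where the row before left it, along the tool's axes as they then stand; what a row does not reach is not made up. A row lasts 1/8 s, in which the tool goes at most 62.5 mm and 10.7 degrees, less where a joint would pass 70% of its speed; a pose out of reach is approached as far as the arm can. A call with a gripper value outside its range is refused whole. The fingers move at their own pace and stop on an object; the grip force is fixed at half the most. Time passes only in rows, so rows that do not move let the fingers close. It gives the time, the measured TCP pose, the force and the opening at its end, in the units of the state.
- env.state(): the state, without advancing time (a new reading comes with each control period).
- env.camera(name): name is "scene" or "top" or "wrist"; returns (picture, depth): 384x512x3 uint8, blue, green, red; 384x512 float32, m along the optical axis (not along the pixel's ray), 0 where there is no reading.
- env.camera_params(name): a dict with "fx", "fy", "cx", "cy" (pixels), "k1" (the pictures are not rectified: a ray, as slopes to the right and down, at radius r is drawn at 1 + k1 r^2 times it, then the intrinsics apply), "R" (3x3) and "t" (3): a world point X has camera coordinates R X + t. Camera axes: x right, y down, z forward; pixel columns grow to the right and rows downward; lengths in m; the calibration is good to about 2 mm. A picture is of the moment at which its call begins: read the wrist's pose just before it. camera_params takes no time and is no camera call; for the wrist camera it gives the pose at the moment of the call.
- env.sign_off(): hands the job in, once; it reports no verdict.
The state is a dict: "clock": time; "joint_positions": joint angles; "qvel": joint speeds; "effort": joint torques, N m; "position": TCP position; "tool_rot": TCP orientation; "force": force on the tool from outside, world axes, zero at the start; "ft_torque": the same for the moment, N m; "gripper_width": opening from 0.0 (shut) to 1.0 (fully open).
Only numpy, scipy, OpenCV 4.12 (cv2) and the standard library are available. Lean on these libraries where they do the work, as an engineer would, in place of code of your own. Each camera call takes 0.05 s, during which the arm holds its last target.

### The job

Swing the blue cover of the white filter station up and back past its balance point so that it stays open by itself, then fit the standing filter cartridge into the station's bayonet socket: lugs into the slots, push down against the spring, about a quarter turn clockwise seen from above, and let it click up home and locked. Leave the cover open, let go of everything, and leave the white bottles on the bench where they stand.

Things in the scene. Friction and masses are not known exactly. Their poses are not given: they have to be found in the camera images.
- socket_mouth (a point): Centre of the grey bayonet collar's top face, on the socket's axis, 72 mm above the bench. The station is a fixed white box, 70 mm high; x points from its front (handle side) to its back (hinge side), z up. The box reaches from x = -66 to +97 mm and 85 mm to either side. The collar is 10 mm thick, bore 58 mm, with two opposite slots 19 mm wide, out to 39 mm from the axis.
- collar_under (a point): On the socket's axis at the collar's underside, 10 mm below its top; axes as socket_mouth. The two slots lie roughly along x, but the collar is clocked differently in each station, up to 0.3 rad either way, and these axes do not show it: look, or feel by small turns until the lugs drop in (0.1 rad of play either way). The collar does not turn with the cartridge.
- notch_level (a point): On the socket's axis, 5 mm below the collar's top: the roof of the locking notches, cut 5 mm deep into the collar's underside, 75 degrees (1.31 rad) clockwise, seen from above, from each slot; play 0.08 rad. The far wall of a notch reaches down as an end stop; a wall at the slot blocks turning the wrong way. Axes as socket_mouth.
- spring_plate (a joint): How far the spring plate in the bore is pressed down, 0 to 0.0165 m (hard stop); 900 N/m. Free, its top is 15.5 mm below the collar's top. Depth of the cartridge's foot below the collar's top: lugs lying on the collar 10 mm, plate touched 15.5, locked 23, lugs low enough to turn 28 (11 N of spring), hard stop 32 (15 N).
- cartridge_center (a point): Centre of the loose upright cartridge, 60 mm above its foot; 120 mm tall, about 0.25 kg, white round body 54 mm across and 80 mm tall with a blue band. Two dark lugs at +x and -x: 12 mm wide, out to 36 mm from the axis, 10 to 18 mm above the foot. z up; the same after a half turn. Locked, this point is 37 mm above socket_mouth and x is 1.31 rad clockwise from the slots.
- cartridge_wing (a point): Centre of the grey grip wing on top of the cartridge, 100 mm above its foot: 50 mm long along the cartridge's x (in line with the lugs), 24 mm thick along y, 40 mm high (80 to 120 mm above the foot). Axes as cartridge_center.
- cover_bar (a point): Middle of the cover's round steel bar handle (12 mm thick, 96 mm long, parallel to the hinge, joined to the cover by a post at each end). Closed, it is level with the cover, 78 mm above the bench and 40 mm in front of the cover's front edge, with free space beneath; 191 mm from the hinge line. The axes are the cover's: y along the bar; closed, x points to the hinge and z up. A pinched bar can turn between the fingers.
- cover_hinge (a point): Middle of the hinge line of the cover (along y), at the back of the station, 78 mm above the bench, 85 mm behind the socket's axis; x from front to back, z up.
- cover (a joint): Angle of the blue flat cover (160 mm wide, 151 mm deep from the hinge, 7 mm thick, 0.3 kg): 0 closed and lying over the socket, grows as it opens, 2.0 rad at its stop leaning back. Plain hinge with little friction: it falls shut below about 1.57 rad (upright) and falls back open beyond.
- water_bottle_center (a point): Centre of a white water bottle, 74 mm across and 164 mm tall, standing loose; a bystander.
- reagent_bottle_center (a point): Centre of a white screw-capped reagent bottle, 43 mm across and 81 mm tall, standing loose; a bystander.

How it is judged:
By the outcome, as a careful person would: the job done as asked, in the order asked, and still so for the second after the job is handed in, with the robot touching nothing.
It also fails if it takes over 64 s, if anything falls off the work surface, if the arm or the gripper's body presses on something with over 40 N, if the wrist force passes 120 N, or if a joint passes its speed limit or range.

## Working session

There is one attempt and no reset: what is moved stays moved. The work goes in short steps, Python scripts to look and compute and a tool call to move; the robot and the scene stay as the last step left them, time stands still between calls to the robot, and variables do not carry over. Pictures are saved under pics/ and viewed, and the job is handed in when it is done.

Besides the shell and the picture viewer there is one more tool, called as name(argument=value, ...), one argument or row to a line, values as JSON. arm_command: Moves the arm, as the interface text tells. Its arguments: {"type":"object","properties":{"rows":{"type":"array","items":{"type":"object","properties":{"fingers":{"type":"number"},"tx":{"type":"number"},"ty":{"type":"number"},"tz":{"type":"number"},"ax":{"type":"number"},"ay":{"type":"number"},"az":{"type":"number"}}}}},"required":["rows"]}

```bash
ls; mkdir -p pics; cat > h.py <<'E'
import numpy as np, cv2
from plant import env
def snap(n,f):
    p=env.camera_params(n); im,d=env.camera(n); cv2.imwrite('pics/'+f,im); np.savez('pics/'+f+'.npz',im=im,d=d,**{k:np.array(v) for k,v in p.items()}); return im,d,p
E
python3 - <<'E'
from h import *
for n in ['scene','top','wrist']:
    im,d,p=snap(n,n+'0.png'); print(n,{k:np.round(v,3).tolist() for k,v in p.items()})
print(env.state())
E
```

```text
pics
scene {'fx': 365.557, 'fy': 365.557, 'cx': 249.296, 'cy': 195.962, 'k1': -0.067, 'R': [[-0.821, -0.571, -0.01], [-0.386, 0.568, -0.727], [0.42, -0.593, -0.687]], 't': [0.531, 0.106, 1.008]}
top {'fx': 397.16, 'fy': 397.16, 'cx': 246.145, 'cy': 190.475, 'k1': -0.069, 'R': [[-0.021, -0.999, -0.024], [-0.998, 0.022, -0.055], [0.056, 0.023, -0.998]], 't': [0.27, 0.468, 0.922]}
wrist {'fx': 340.889, 'fy': 340.889, 'cx': 260.088, 'cy': 188.44, 'k1': -0.019, 'R': [[0.221, -0.975, -0.001], [-0.939, -0.213, 0.269], [-0.262, -0.058, -0.963]], 't': [-0.522, -0.033, 0.38]}
{'clock': 0.15, 'joint_positions': array([-1.34802873e+00,  2.60518810e-01, -1.39056211e-01,  1.17269176e+00,
       -2.99699489e-05,  1.57080095e+00]), 'qvel': array([-0.00056765, -0.00084659,  0.00282368, -0.00064843,  0.00129757,
       -0.00045657]), 'effort': array([ 2.50701240e-03, -4.06008339e+01,  2.54165930e+01,  1.27018322e-02,
        1.17738291e-04,  3.40025245e-06]), 'position': array([ 0.11586581, -0.5115308 ,  0.23066987]), 'tool_rot': array([-1.55041312,  1.56932557,  1.81394253]), 'force': array([-0.43207066, -0.73243619, -0.55991314]), 'ft_torque': array([ 0.00791807,  0.00615041, -0.02037368]), 'gripper_width': 1.002839151075235}
```

View pics/scene0.png

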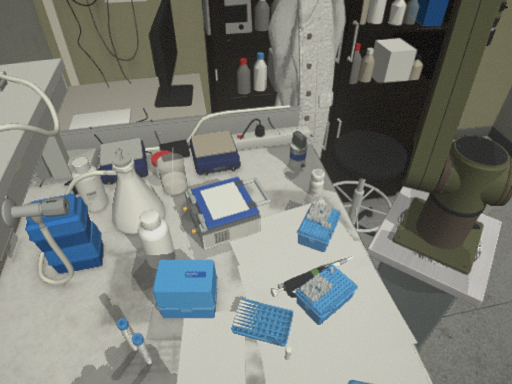

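View pics/top0.png

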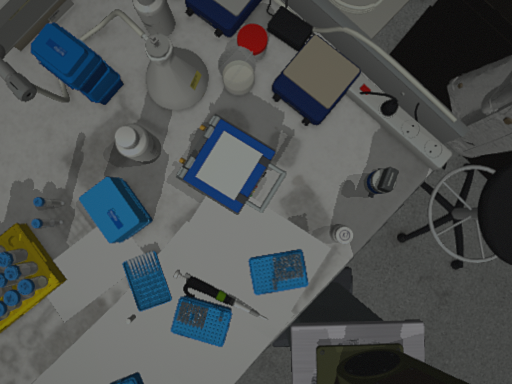

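View pics/wrist0.png

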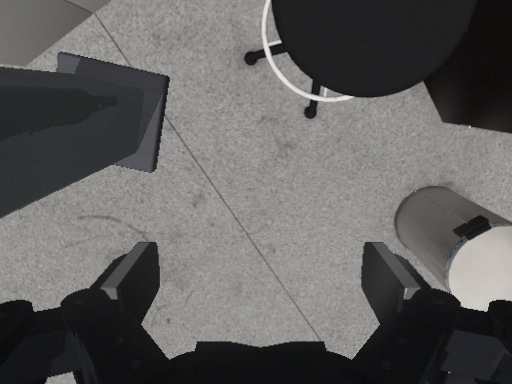

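The station is in the top view at about (230,165), with its bar handle at (268,187) and brass hinges at (185,160)/(210,122). The cartridge is at (382,180), the reagent bottle at (342,235) and the water bottle at (130,140). I'll zoom in next.

```bash
python3 - <<'E'
import cv2,numpy as np
a=cv2.imread('pics/top0.png')[100:260,160:420]; b=cv2.imread('pics/scene0.png')[110:270,160:360]
cv2.imwrite('pics/tz.png',cv2.resize(a,None,fx=3,fy=3,interpolation=cv2.INTER_CUBIC)); cv2.imwrite('pics/sz.png',cv2.resize(b,None,fx=3.5,fy=3.5,interpolation=cv2.INTER_CUBIC))
E
```

```text
(no output)
```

View pics/tz.png

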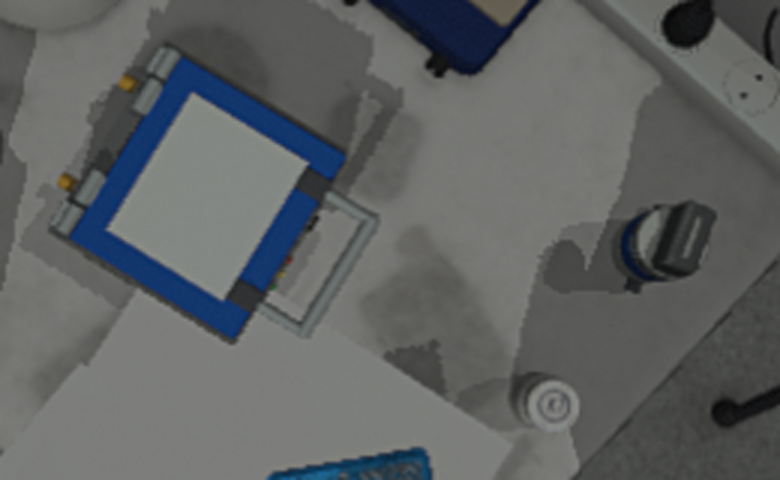

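View pics/sz.png

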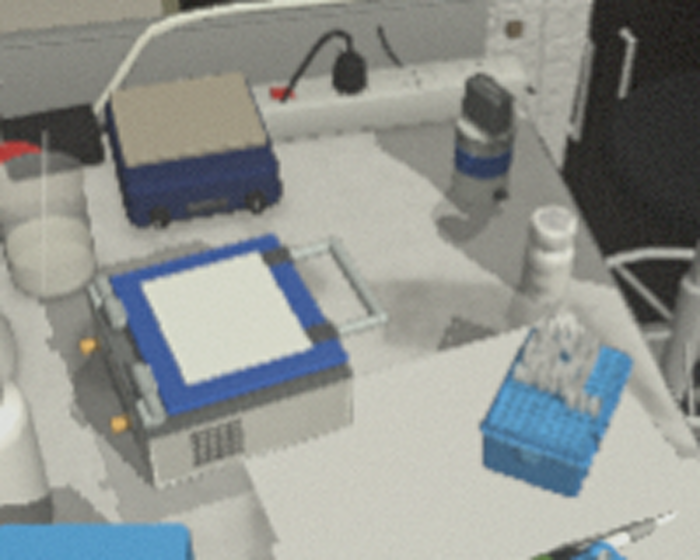

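```bash
cat >> h.py <<'E'
def load(f):
    z=np.load('pics/'+f+'.npz'); return z['im'],z['d'],{k:z[k] for k in ['fx','fy','cx','cy','k1','R','t']}
def rays(p,uv):
    uv=np.atleast_2d(np.asarray(uv,float)); x=(uv[:,0]-p['cx'])/p['fx']; y=(uv[:,1]-p['cy'])/p['fy']
    rd=np.hypot(x,y); r=rd.copy()
    for _ in range(20): r=rd/(1+p['k1']*r*r)
    s=np.where(rd>0,r/np.maximum(rd,1e-9),1); return np.stack([x*s,y*s,np.ones(len(x))],1)
def onplane(p,uv,z):
    d=rays(p,uv)@p['R']; c=-p['R'].T@p['t']; return c+d*((z-c[2])/d[:,2])[:,None]
def cloud(d,p,box=None):
    v,u=np.nonzero(d>0)
    if box: 
        m=(u>=box[0])&(u<box[2])&(v>=box[1])&(v<box[3]); u=u[m];v=v[m]
    X=(rays(p,np.stack([u,v],1))*d[v,u][:,None]-p['t'])@p['R']; return u,v,X
def proj(p,X):
    c=np.atleast_2d(X)@p['R'].T+p['t']; x=c[:,:2]/c[:,2:]; r2=(x**2).sum(1)[:,None]; x=x*(1+p['k1']*r2); return x*[p['fx'],p['fy']]+[p['cx'],p['cy']]
E
python3 - <<'E'
from h import *
im,d,p=load('top0.png')
f=lambda q:np.array(q)/3+[160,100]
np.set_printoptions(precision=4,suppress=True)
hsv=cv2.cvtColor(im,cv2.COLOR_BGR2HSV); m=cv2.inRange(hsv,(105,150,80),(125,255,255)); m[:, :170]=0;m[:110]=0;m[:,290:]=0;m[225:]=0
n,l,s,c=cv2.connectedComponentsWithStats(m);i=1+np.argmax(s[1:,4]);ys,xs=np.nonzero(l==i)
W=onplane(p,np.stack([xs,ys],1),.0815)
r=cv2.minAreaRect((W[:,:2]*1000).astype(np.float32));print('cover rect',r,cv2.boxPoints(r))
print('corners',onplane(p,f([[172,52],[345,158],[233,340],[70,235]]),.0815))
print('bar',onplane(p,f([[372,216],[303,330]]),.084))
u,v,X=cloud(d,p,(355,155,405,205))
t=X[X[:,2]>.1]; print('wing',len(t),t.mean(0),np.percentile(t[:,2],[5,50,95]))
r=cv2.minAreaRect((t[:,:2]*1000).astype(np.float32));print(r)
k=X[(X[:,2]>.02)];print(k.min(0),k.max(0))
for nm,b in [('reag',(325,220,360,250)),('water',(110,115,165,170))]:
    u,v,X=cloud(d,p,b);t=X[X[:,2]>(.07 if nm=='reag' else .14)];print(nm,t.mean(0),t.max(0),t.min(0))
# bar depth
u,v,X=cloud(d,p,(245,160,290,215));t=X[(X[:,2]>.06)];b=t[(t[:,2]<.09)];print(len(b))
# scene check of bar
im,d,p=load('scene0.png')
g=lambda q:np.array(q)/3.5+[160,110]
print('bar scene',onplane(p,g([[335,240],[383,320]]),.084))
u,v,X=cloud(d,p,(280,125,312,175));t=X[X[:,2]>.085];print('wing sc',t.mean(0),t.max(0),t.min(0),cv2.minAreaRect((t[:,:2]*1000).astype(np.float32)))
E
```

```text
cover rect ((526.4224853515625, 296.5517578125), (143.26498413085938, 158.38726806640625), 57.08615493774414) [[421.0169 279.4491]
 [553.9812 193.3851]
 [631.8281 313.6544]
 [498.8638 399.7184]]
corners [[0.6344 0.3199 0.0815]
 [0.5518 0.1935 0.0815]
 [0.4198 0.2786 0.0815]
 [0.4996 0.3976 0.0815]]
bar [[0.5083 0.175  0.084 ]
 [0.426  0.2273 0.084 ]]
wing 316 [ 0.4855 -0.043   0.1175] [0.105  0.1191 0.1218]
((485.5312805175781, -44.906593322753906), (25.32396697998047, 50.73509216308594), 67.49079132080078)
[ 0.456  -0.0733  0.0201] [ 0.5132 -0.0183  0.1234]
reag [0.3682 0.0479 0.08  ] [0.3872 0.0663 0.0847] [0.3499 0.0295 0.0705]
water [0.5798 0.4986 0.1616] [0.6025 0.5224 0.1683] [0.5595 0.4799 0.1401]
978
bar scene [[0.5022 0.1742 0.084 ]
 [0.4184 0.2319 0.084 ]]
wing sc [ 0.4792 -0.0394  0.1071] [ 0.5097 -0.0258  0.123 ] [ 0.4567 -0.062   0.0853] ((482.5876770019531, -45.858333587646484), (25.863372802734375, 51.457542419433594), 67.79006958007812)
```

```bash
cat >> h.py <<'E'
from scipy.spatial.transform import Rotation as Ro
def pose(s=None):
    s=s or env.state(); return np.array(s['position']), Ro.from_euler('xyz',s['tool_rot'])
def rep(tp,tR=None,s=None):
    p,R=pose(s); d=R.inv().apply(np.array(tp)-p)*100; o='shift cm %s'%np.round(d,2)
    if tR is not None: o+=' turn(deg, in tool) %s ; shift after turn %s'%(np.round((R.inv()*tR).as_rotvec(degrees=True),1),np.round(tR.inv().apply(np.array(tp)-p)*100,2))
    print(o)
E
python3 - <<'E'
from h import *
np.set_printoptions(precision=4,suppress=True)
p,R=pose(); print(R.as_matrix()); cp=env.camera_params('wrist'); c=-cp['R'].T@cp['t']; print('cam in tool',R.inv().apply(c-p))
yaw=np.radians(57); dx=np.array([np.cos(yaw),np.sin(yaw),0]); z=np.array([0,0,1.]); by=np.cross(z,dx)
bar=np.array([.4665,.202,.078]); hinge=bar+191e-3*dx;print('hinge',hinge,'axis',hinge-.085*dx)
t=(dx-z)/2**.5; n=(dx+z)/2**.5
for sgn in (1,-1):
    y=sgn*by; tR=Ro.from_matrix(np.stack([t,y,np.cross(t,y)],1))
    print('sgn',sgn,'toolz',np.cross(t,y)); start=bar-.032*n+.02*t
    for tp in (start-.13*t,start): print(tp); rep(tp,tR)
E
```

```text
[[-0.0004  0.2209 -0.9753]
 [ 0.0014 -0.9753 -0.2209]
 [-1.     -0.0015  0.    ]]
cam in tool [-0.1441 -0.0018 -0.0702]
hinge [0.5705 0.3622 0.078 ] axis [0.5242 0.2909 0.078 ]
sgn 1 toolz [0.3851 0.593  0.7071]
[0.4118 0.1178 0.1332]
shift cm [  9.83 -54.82 -42.77] turn(deg, in tool) [127.2 -21.3 -52.6] ; shift after turn [55.61  9.46 41.82]
[0.4619 0.1949 0.0412]
shift cm [ 19.03 -61.22 -49.35] turn(deg, in tool) [127.2 -21.3 -52.6] ; shift after turn [68.61  9.46 41.82]
sgn -1 toolz [-0.3851 -0.593  -0.7071]
[0.4118 0.1178 0.1332]
shift cm [  9.83 -54.82 -42.77] turn(deg, in tool) [-41.9  42.7 -17.3] ; shift after turn [ 55.61  -9.46 -41.82]
[0.4619 0.1949 0.0412]
shift cm [ 19.03 -61.22 -49.35] turn(deg, in tool) [-41.9  42.7 -17.3] ; shift after turn [ 68.61  -9.46 -41.82]
```

arm_command(
  rows=[
    {"ty": -2, "tz": -1.5, "tx": -0.2, "fingers": 1},
    {"ty": -4, "tz": -3, "tx": -0.2, "fingers": 1},
    {"ty": -4, "tz": -3, "tx": -0.2, "fingers": 1},
    {"ty": -4, "tz": -3, "tx": -0.2, "fingers": 1},
    {"ty": -4, "tz": -3, "tx": -0.2, "fingers": 1},
    {"ty": -4, "tz": -3, "tx": -0.2, "fingers": 1},
    {"ty": -4, "tz": -3, "tx": -0.2, "fingers": 1},
    {"ty": -4, "tz": -3, "tx": -0.2, "fingers": 1},
    {"ty": -4, "tz": -3, "tx": -0.2, "fingers": 1},
    {"ty": -4, "tz": -3, "tx": -0.2, "fingers": 1},
    {"ty": -4, "tz": -3, "tx": -0.2, "fingers": 1},
    {"ty": -4, "tz": -3, "fingers": 1},
    {"ty": -2, "tz": -1, "fingers": 1},
    {"ax": -6, "ay": 6.1, "az": -2.5, "fingers": 1},
    {"ax": -6, "ay": 6.1, "az": -2.5, "fingers": 1},
    {"ax": -6, "ay": 6.1, "az": -2.5, "fingers": 1},
    {"ax": -6, "ay": 6.1, "az": -2.5, "fingers": 1},
    {"ax": -6, "ay": 6.1, "az": -2.5, "fingers": 1},
    {"ax": -6, "ay": 6.1, "az": -2.5, "fingers": 1},
  ],
)

```text
schema error: expected keys fingers, tx, ty, tz, ax, ay, az
```

```bash
cat > g.py <<'E'
from h import *
np.set_printoptions(precision=4,suppress=True)
yaw=np.radians(57); dx=np.array([np.cos(yaw),np.sin(yaw),0]); z=np.array([0,0,1.]); by=np.cross(z,dx)
bar=np.array([.4665,.202,.078]); hinge=bar+191e-3*dx; ax=hinge-.085*dx
t=(dx-z)/2**.5; n=(dx+z)/2**.5
tR=Ro.from_matrix(np.stack([t,-by,np.cross(t,-by)],1)); start=bar-.032*n+.02*t
E
python3 - <<'E'
from g import *
s=env.state(); print(s['clock'],s['position'],s['force'],s['joint_positions'],s['gripper_width'])
rep(start-.13*t,tR); rep(start,tR)
E
```

```text
0.15 [ 0.1159 -0.5115  0.2307] [-0.4321 -0.7324 -0.5599] [-1.348   0.2605 -0.1391  1.1727 -0.      1.5708] 1.002839151075235
shift cm [  9.83 -54.82 -42.77] turn(deg, in tool) [-41.9  42.7 -17.3] ; shift after turn [ 55.61  -9.46 -41.82]
shift cm [ 19.03 -61.22 -49.35] turn(deg, in tool) [-41.9  42.7 -17.3] ; shift after turn [ 68.61  -9.46 -41.82]
```

All keys are needed in every row.

arm_command(
  rows=[
    {"fingers": 1, "tx": 0, "ty": -2, "tz": -1.5, "ax": 0, "ay": 0, "az": 0},
    {"fingers": 1, "tx": -0.2, "ty": -4, "tz": -3, "ax": 0, "ay": 0, "az": 0},
    {"fingers": 1, "tx": -0.2, "ty": -4, "tz": -3, "ax": 0, "ay": 0, "az": 0},
    {"fingers": 1, "tx": -0.2, "ty": -4, "tz": -3, "ax": 0, "ay": 0, "az": 0},
    {"fingers": 1, "tx": -0.2, "ty": -4, "tz": -3, "ax": 0, "ay": 0, "az": 0},
    {"fingers": 1, "tx": -0.2, "ty": -4, "tz": -3, "ax": 0, "ay": 0, "az": 0},
    {"fingers": 1, "tx": -0.2, "ty": -4, "tz": -3, "ax": 0, "ay": 0, "az": 0},
    {"fingers": 1, "tx": -0.2, "ty": -4, "tz": -3, "ax": 0, "ay": 0, "az": 0},
    {"fingers": 1, "tx": -0.2, "ty": -4, "tz": -3, "ax": 0, "ay": 0, "az": 0},
    {"fingers": 1, "tx": -0.2, "ty": -4, "tz": -3, "ax": 0, "ay": 0, "az": 0},
    {"fingers": 1, "tx": -0.2, "ty": -4, "tz": -3, "ax": 0, "ay": 0, "az": 0},
    {"fingers": 1, "tx": 0, "ty": -4, "tz": -3, "ax": 0, "ay": 0, "az": 0},
    {"fingers": 1, "tx": 0, "ty": -2, "tz": -1, "ax": 0, "ay": 0, "az": 0},
    {"fingers": 1, "tx": 0, "ty": 0, "tz": 0, "ax": -6, "ay": 6.1, "az": -2.5},
    {"fingers": 1, "tx": 0, "ty": 0, "tz": 0, "ax": -6, "ay": 6.1, "az": -2.5},
    {"fingers": 1, "tx": 0, "ty": 0, "tz": 0, "ax": -6, "ay": 6.1, "az": -2.5},
    {"fingers": 1, "tx": 0, "ty": 0, "tz": 0, "ax": -6, "ay": 6.1, "az": -2.5},
    {"fingers": 1, "tx": 0, "ty": 0, "tz": 0, "ax": -6, "ay": 6.1, "az": -2.5},
    {"fingers": 1, "tx": 0, "ty": 0, "tz": 0, "ax": -6, "ay": 6.1, "az": -2.5},
    {"fingers": 1, "tx": 0, "ty": 0, "tz": 0, "ax": -6, "ay": 6.1, "az": -2.5},
  ],
)

```text
clock: 2.65
position: [0.3558, 0.0344, 0.2517]
tool_rot: [3.138, 0.781, 0.997]
force: [-0.3, -0.1, 0.4]
gripper_width: -0.002
```

```bash
python3 - <<'E'
from g import *
s=env.state(); print(s['clock'],s['position'],s['force'],s['joint_positions'],s['gripper_width'])
rep(start-.13*t,tR); rep(start,tR)
snap('wrist','w1.png')
E
```

```text
2.65 [0.3558 0.0344 0.2517] [-0.2726 -0.1433  0.3683] [-0.5933 -0.1095 -0.7554  0.9445  0.7896  1.5394] -0.001965329902777086
shift cm [15.48  0.17  1.35] turn(deg, in tool) [ 0.3 -0.3  0.1] ; shift after turn [15.48  0.15  1.28]
shift cm [28.48  0.19  1.41] turn(deg, in tool) [ 0.3 -0.3  0.1] ; shift after turn [28.48  0.15  1.28]
```

View pics/w1.png

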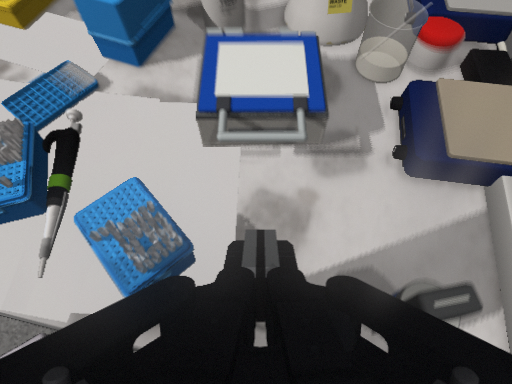

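```bash
python3 - <<'E'
from g import *
im,d,p=load('w1.png')
print(onplane(p,[[222,138],[305,134],[262,136]],.084),bar, 'tilt ends from center')
print(proj(p,[bar,bar+.048*by,bar-.048*by]))
E
```

```text
[[0.4261 0.2249 0.084 ]
 [0.5117 0.1773 0.084 ]
 [0.4672 0.2021 0.084 ]] [0.4665 0.202  0.078 ] tilt ends from center
[[261.5072 139.5063]
 [221.231  139.2725]
 [301.7757 139.7661]]
```

arm_command(
  rows=[
    {"fingers": 1, "tx": 3, "ty": 0, "tz": 0.3, "ax": 0, "ay": 0, "az": 0},
    {"fingers": 1, "tx": 4, "ty": 0.1, "tz": 0.4, "ax": 0, "ay": 0, "az": 0},
    {"fingers": 1, "tx": 4, "ty": 0, "tz": 0.4, "ax": 0, "ay": 0, "az": 0},
    {"fingers": 1, "tx": 4, "ty": 0, "tz": 0.4, "ax": 0, "ay": 0, "az": 0},
  ],
)

```text
clock: 3.2
position: [0.4094, 0.115, 0.1343]
tool_rot: [-3.14, 0.785, 0.996]
force: [1.0, 0.5, -1.3]
gripper_width: -0.002
```

arm_command(
  rows=[
    {"fingers": 1, "tx": 3.5, "ty": 0, "tz": 0, "ax": 0, "ay": 0, "az": 0},
    {"fingers": 1, "tx": 3.5, "ty": 0, "tz": 0, "ax": 0, "ay": 0, "az": 0},
    {"fingers": 1, "tx": 3, "ty": 0, "tz": 0, "ax": 0, "ay": 0, "az": 0},
    {"fingers": 1, "tx": 2, "ty": 0, "tz": 0, "ax": 0, "ay": 0, "az": 0},
    {"fingers": 1, "tx": 1, "ty": 0, "tz": 0, "ax": 0, "ay": 0, "az": 0},
    {"fingers": 1, "tx": 0, "ty": 0, "tz": 0, "ax": 0, "ay": 0, "az": 0},
  ],
)

```text
clock: 3.95
position: [0.4584, 0.1924, 0.0424]
tool_rot: [-3.138, 0.785, 1.0]
force: [0.0, -0.9, 0.7]
gripper_width: -0.001
```

```bash
python3 - <<'E'
from g import *
s=env.state(); print(s['clock'],s['position'],s['force'])
rep(start,tR)
im,_,_=snap('scene','s2.png'); a=snap('wrist','w2.png')[0]
cv2.imwrite('pics/c2.png',np.hstack([cv2.resize(im[130:250,160:320],(426,320)),cv2.resize(a,(374,320))]))
p,_=pose()
R0=tR.as_matrix()
prev=p
for th in np.arange(0,1.91,.1):
    b=hinge+.191*(-np.cos(th)*dx+np.sin(th)*z); q=b-.018*n+.02*t
    d=R0.T@(q-prev)*100; prev=q; print(round(th,1),q,np.round(d,2))
E
```

```text
3.95 [0.4584 0.1924 0.0424] [ 0.0139 -0.9134  0.681 ]
shift cm [ 0.36  0.16 -0.2 ] turn(deg, in tool) [-0.   0.   0.2] ; shift after turn [ 0.36  0.16 -0.2 ]
0.0 [0.4673 0.2032 0.0511] [ 0.44  0.13 -1.58]
0.1 [0.4678 0.204  0.0702] [-1.28 -0.   -1.42]
0.2 [0.4693 0.2064 0.0891] [-1.13 -0.   -1.54]
0.3 [0.4719 0.2103 0.1076] [-0.97  0.   -1.64]
0.4 [0.4755 0.2158 0.1255] [-0.81  0.   -1.73]
0.5 [0.48   0.2228 0.1427] [-0.63 -0.   -1.8 ]
0.6 [0.4854 0.2312 0.159 ] [-0.45 -0.   -1.86]
0.7 [0.4917 0.2409 0.1742] [-0.26  0.   -1.89]
0.8 [0.4988 0.2518 0.1881] [-0.07 -0.   -1.91]
0.9 [0.5066 0.2638 0.2007] [ 0.12  0.   -1.91]
1.0 [0.5151 0.2768 0.2119] [ 0.31 -0.   -1.88]
1.1 [0.5241 0.2907 0.2214] [ 0.5   0.   -1.84]
1.2 [0.5336 0.3053 0.2291] [ 0.68 -0.   -1.78]
1.3 [0.5435 0.3205 0.2352] [ 0.86  0.   -1.71]
1.4 [0.5536 0.3361 0.2394] [ 1.02  0.   -1.61]
1.5 [0.5639 0.352  0.2417] [ 1.18 -0.   -1.5 ]
1.6 [0.5743 0.368  0.242 ] [ 1.32  0.   -1.38]
1.7 [0.5847 0.384  0.2405] [ 1.45 -0.   -1.24]
1.8 [0.5949 0.3998 0.2371] [ 1.57 -0.   -1.09]
1.9 [0.6049 0.4152 0.2319] [ 1.67  0.   -0.93]
```

View pics/c2.png

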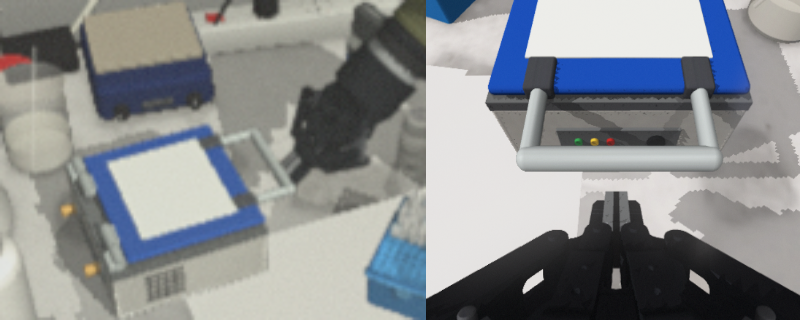

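```bash
python3 - <<'E'
from g import *
im,d,p=load('w2.png'); P,R=pose()
print('tcp px',proj(p,P),'bar px',proj(p,bar),'c',-p['R'].T@p['t'])
# observed bar: 374/512 scale
s=512/374; 
ob=(np.array([[620-426,157]])*[s,384/320]);print('obs bar',ob, onplane(p,ob,.083),onplane(p,ob,.078))
u,v,X=cloud(d,p,(235,170,305,205)); m=X[:,2]>.05; print(np.median(X[m],0), X[m].min(0),X[m].max(0))
u,v,X=cloud(d,p,(225,220,285,300)); print('tip px row by depth', X[np.argmin(v)])
im2=im.copy()
for q,cx in ((P,(0,0,255)),(bar,(0,255,0))):
    a=proj(p,q)[0]; cv2.circle(im2,(int(a[0]),int(a[1])),4,cx,-1)
cv2.imwrite('pics/w2m.png',im2)
E
```

```text
tcp px [[260.0049 254.9797]] bar px [[263.2717 193.6199]] c [0.4316 0.1499 0.1934]
obs bar [[265.5829 188.4   ]] [[0.4669 0.2011 0.083 ]] [[0.4685 0.2034 0.078 ]]
[0.4675 0.1995 0.0845] [0.4547 0.1892 0.0784] [0.4816 0.2118 0.0869]
tip px row by depth [0.4597 0.2336 0.0022]
```

View pics/w2m.png

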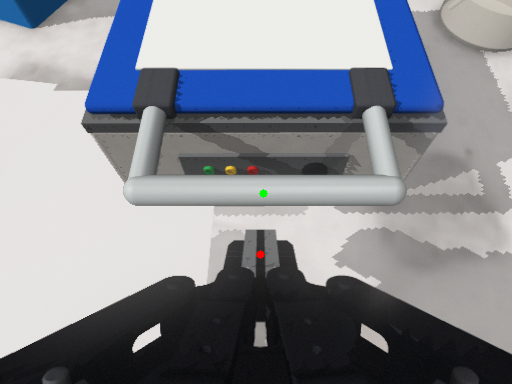

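arm_command(
  rows=[
    {"fingers": 1, "tx": 1, "ty": 0.1, "tz": -0.4, "ax": 0, "ay": 0, "az": 0},
    {"fingers": 1, "tx": 0, "ty": 0, "tz": -0.6, "ax": 0, "ay": 0, "az": 0},
    {"fingers": 1, "tx": 0, "ty": 0, "tz": -0.6, "ax": 0, "ay": 0, "az": 0},
    {"fingers": 1, "tx": -0.6, "ty": 0, "tz": -0.7, "ax": 0, "ay": 0, "az": 0},
    {"fingers": 1, "tx": -0.6, "ty": 0, "tz": -0.7, "ax": 0, "ay": 0, "az": 0},
    {"fingers": 1, "tx": -0.6, "ty": 0, "tz": -0.8, "ax": 0, "ay": 0, "az": 0},
    {"fingers": 1, "tx": -0.5, "ty": 0, "tz": -0.8, "ax": 0, "ay": 0, "az": 0},
    {"fingers": 1, "tx": 0, "ty": 0, "tz": 0, "ax": 0, "ay": 0, "az": 0},
  ],
)

```text
clock: 5.05
position: [0.4716, 0.2104, 0.0849]
tool_rot: [-3.14, 0.785, 0.998]
force: [-1.2, -3.6, -1.3]
gripper_width: 0.004
```

```bash
python3 - <<'E'
from g import *
s=env.state(); print(s['clock'],s['position'],s['force'])
im,_,_=snap('scene','s3.png'); a=snap('wrist','w3.png')[0]
cv2.imwrite('pics/c3.png',np.hstack([cv2.resize(im[130:250,160:320],(426,320)),cv2.resize(a,(374,320))]))
E
```

```text
5.05 [0.4716 0.2104 0.0849] [-1.1889 -3.6087 -1.3124]
```

View pics/c3.png

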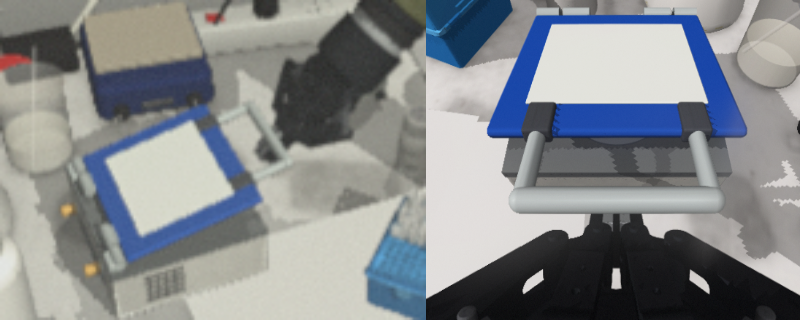

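arm_command(
  rows=[
    {"fingers": 1, "tx": -1, "ty": 0, "tz": -1.6, "ax": 0, "ay": 0, "az": 0},
    {"fingers": 1, "tx": -0.9, "ty": 0, "tz": -1.7, "ax": 0, "ay": 0, "az": 0},
    {"fingers": 1, "tx": -0.7, "ty": 0, "tz": -1.8, "ax": 0, "ay": 0, "az": 0},
    {"fingers": 1, "tx": -0.5, "ty": 0, "tz": -1.8, "ax": 0, "ay": 0, "az": 0},
    {"fingers": 1, "tx": -0.3, "ty": 0, "tz": -1.9, "ax": 0, "ay": 0, "az": 0},
    {"fingers": 1, "tx": -0.1, "ty": 0, "tz": -1.9, "ax": 0, "ay": 0, "az": 0},
    {"fingers": 1, "tx": 0.1, "ty": 0, "tz": -1.9, "ax": 0, "ay": 0, "az": 0},
    {"fingers": 1, "tx": 0.3, "ty": 0, "tz": -1.9, "ax": 0, "ay": 0, "az": 0},
  ],
)

```text
clock: 6.15
position: [0.5164, 0.2792, 0.2098]
tool_rot: [-3.14, 0.784, 0.999]
force: [0.3, -0.6, -1.4]
gripper_width: 0.001
```

```bash
python3 - <<'E'
from g import *
s=env.state(); print(s['clock'],s['position'],s['force'],s['joint_positions'])
im,_,_=snap('scene','s4.png'); a=snap('wrist','w4.png')[0]
cv2.imwrite('pics/c4.png',np.hstack([cv2.resize(im[100:250,150:350],(426,320)),cv2.resize(a,(374,320))]))
E
```

```text
6.15 [0.5164 0.2792 0.2098] [ 0.3055 -0.5523 -1.4443] [ 0.221   0.0584 -0.7917  0.1007  0.5199  2.5356]
```

View pics/c4.png

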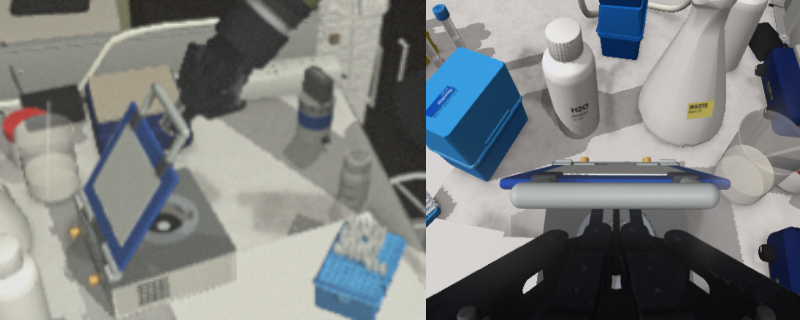

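arm_command(
  rows=[
    {"fingers": 1, "tx": 0.4, "ty": 0, "tz": -1.8, "ax": 0, "ay": 0, "az": 0},
    {"fingers": 1, "tx": 0.7, "ty": 0, "tz": -1.8, "ax": 0, "ay": 0, "az": 0},
    {"fingers": 1, "tx": 0.8, "ty": 0, "tz": -1.7, "ax": 0, "ay": 0, "az": 0},
    {"fingers": 1, "tx": 1, "ty": 0, "tz": -1.6, "ax": 0, "ay": 0, "az": 0},
    {"fingers": 1, "tx": 0.6, "ty": 0, "tz": -0.8, "ax": 0, "ay": 0, "az": 0},
    {"fingers": 1, "tx": 0.6, "ty": 0, "tz": -0.7, "ax": 0, "ay": 0, "az": 0},
    {"fingers": 1, "tx": 0.7, "ty": 0, "tz": -0.7, "ax": 0, "ay": 0, "az": 0},
    {"fingers": 1, "tx": 0.7, "ty": 0, "tz": -0.7, "ax": 0, "ay": 0, "az": 0},
    {"fingers": 1, "tx": 0.7, "ty": 0, "tz": -0.6, "ax": 0, "ay": 0, "az": 0},
    {"fingers": 1, "tx": 0.7, "ty": 0, "tz": -0.6, "ax": 0, "ay": 0, "az": 0},
    {"fingers": 1, "tx": 0.8, "ty": 0, "tz": -0.6, "ax": 0, "ay": 0, "az": 0},
    {"fingers": 1, "tx": 0.8, "ty": 0, "tz": -0.5, "ax": 0, "ay": 0, "az": 0},
    {"fingers": 1, "tx": 0, "ty": 0, "tz": 0, "ax": 0, "ay": 0, "az": 0},
  ],
)

```text
clock: 7.88
position: [0.5951, 0.4012, 0.2344]
tool_rot: [-3.14, 0.785, 0.999]
force: [0.6, -0.1, -1.4]
gripper_width: 0.001
```

```bash
python3 - <<'E'
from g import *
s=env.state(); print(s['clock'],s['position'],s['force'],s['joint_positions'])
im,_,_=snap('scene','s5.png'); a=snap('wrist','w5.png')[0]
cv2.imwrite('pics/c5.png',np.hstack([cv2.resize(im[100:250,150:350],(426,320)),cv2.resize(a,(374,320))]))
E
```

```text
7.875 [0.5951 0.4012 0.2344] [ 0.6115 -0.1212 -1.393 ] [ 0.4191  0.2073 -0.546   0.1203  0.3984  2.7098]
```

View pics/c5.png

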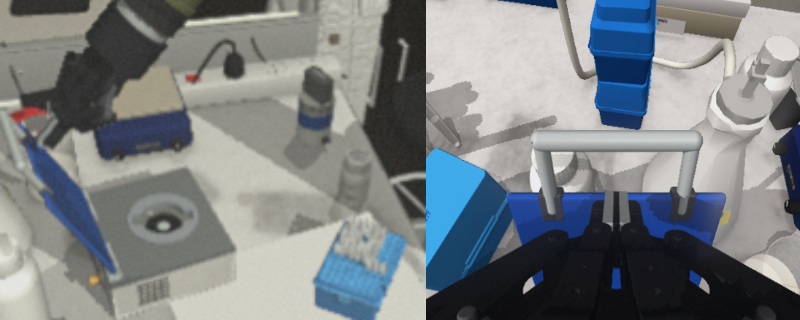

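arm_command(
  rows=[
    {"fingers": 1, "tx": -2, "ty": 0, "tz": 0.5, "ax": 0, "ay": 0, "az": 0},
    {"fingers": 1, "tx": -4, "ty": 0, "tz": 0.5, "ax": 0, "ay": 0, "az": 0},
    {"fingers": 1, "tx": -4, "ty": 0, "tz": 0, "ax": 0, "ay": 0, "az": 0},
    {"fingers": 0, "tx": 0, "ty": 0, "tz": 0, "ax": 0, "ay": -9, "az": 0},
    {"fingers": -1, "tx": 0, "ty": 0, "tz": 0, "ax": 0, "ay": -9, "az": 0},
    {"fingers": -1, "tx": 0, "ty": 0, "tz": 0, "ax": 0, "ay": -9, "az": 0},
    {"fingers": -1, "tx": 0, "ty": 0, "tz": 0, "ax": 0, "ay": -9, "az": 0},
    {"fingers": -1, "tx": 0, "ty": 0, "tz": 0, "ax": 0, "ay": -9, "az": 0},
    {"fingers": -1, "tx": 0, "ty": 1.7, "tz": 4, "ax": 0, "ay": 0, "az": 0},
    {"fingers": -1, "tx": 0.6, "ty": 1.7, "tz": 4, "ax": 0, "ay": 0, "az": 0},
    {"fingers": -1, "tx": 0.6, "ty": 1.7, "tz": 4, "ax": 0, "ay": 0, "az": 0},
    {"fingers": -1, "tx": 0.6, "ty": 1.7, "tz": 4, "ax": 0, "ay": 0, "az": 0},
    {"fingers": -1, "tx": 0.6, "ty": 1.7, "tz": 4, "ax": 0, "ay": 0, "az": 0},
    {"fingers": -1, "tx": 0.6, "ty": 1.7, "tz": 4, "ax": 0, "ay": 0, "az": 0},
    {"fingers": -1, "tx": 0.6, "ty": 1.7, "tz": 4, "ax": 0, "ay": 0, "az": 0},
    {"fingers": -1, "tx": 0.6, "ty": 1.7, "tz": 4, "ax": 0, "ay": 0, "az": 0},
    {"fingers": -1, "tx": 0.6, "ty": 1.7, "tz": 4, "ax": 0, "ay": 0, "az": 0},
  ],
)

```text
clock: 10.1
position: [0.4846, -0.0519, 0.2507]
tool_rot: [-3.016, 1.569, 1.122]
force: [-0.5, 0.1, -0.3]
gripper_width: 0.999
```

arm_command(
  rows=[
    {"fingers": -1, "tx": 0, "ty": 0, "tz": 0, "ax": -10, "ay": 0, "az": 0},
    {"fingers": -1, "tx": 0, "ty": 0, "tz": 0, "ax": -10, "ay": 0, "az": 0},
    {"fingers": -1, "tx": 0, "ty": 0, "tz": 0, "ax": -10, "ay": 0, "az": 0},
    {"fingers": -1, "tx": 0, "ty": 0, "tz": 0, "ax": -10, "ay": 0, "az": 0},
    {"fingers": -1, "tx": 0, "ty": 0, "tz": 0, "ax": -10, "ay": 0, "az": 0},
    {"fingers": -1, "tx": 0, "ty": 0, "tz": 0, "ax": -10, "ay": 0, "az": 0},
    {"fingers": -1, "tx": 0, "ty": 0, "tz": 0, "ax": -10, "ay": 0, "az": 0},
    {"fingers": -1, "tx": 0, "ty": 0, "tz": 0, "ax": -10, "ay": 0, "az": 0},
    {"fingers": -1, "tx": 0, "ty": 0, "tz": 0, "ax": -10, "ay": 0, "az": 0},
    {"fingers": -1, "tx": 0, "ty": 0, "tz": 0, "ax": -10, "ay": 0, "az": 0},
    {"fingers": -1, "tx": 0, "ty": 0, "tz": 0, "ax": 0, "ay": 0, "az": 0},
  ],
)

```text
clock: 11.48
position: [0.4851, -0.0505, 0.2506]
tool_rot: [1.81, 1.569, 1.409]
force: [-0.0, -0.5, -0.2]
gripper_width: 1.0
```

```bash
python3 - <<'E'
from g import *
s=env.state(); print(s['clock'],s['position'],s['force'],s['joint_positions'],s['gripper_width'])
a=snap('wrist','w6.png')[0]
im,_,_=snap('top','t6.png'); 
cv2.imwrite('pics/c6.png',cv2.resize(im[90:230,160:360],None,fx=4,fy=4,interpolation=cv2.INTER_CUBIC))
E
```

```text
11.475 [ 0.4851 -0.0505  0.2506] [-0.0223 -0.4695 -0.1805] [-0.105   0.1883 -0.1828  1.1996  0.0018  0.2966] 1.0003911948284294
```

View pics/c6.png

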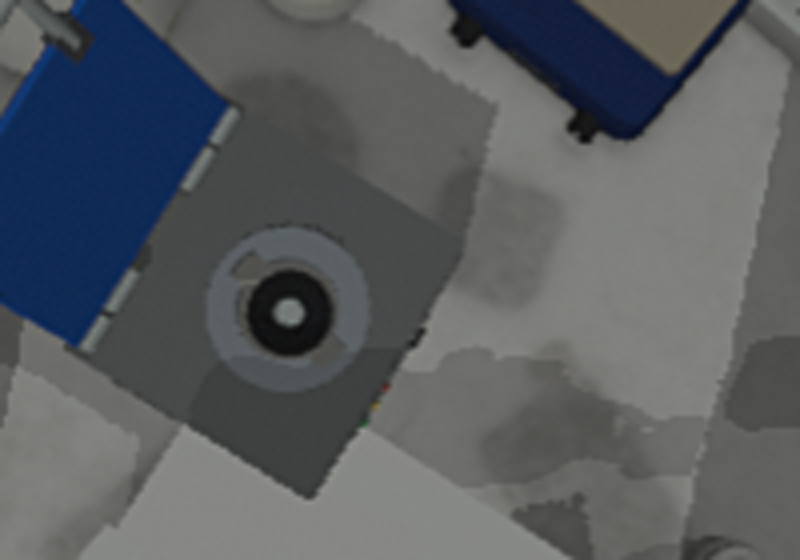

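View pics/w6.png

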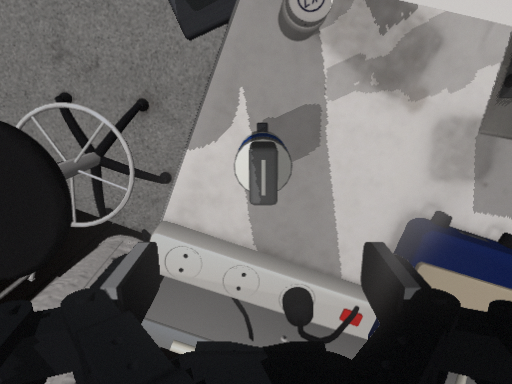

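The collar is visible in the top zoom, centred near (289,309), with slots at (245,265) and (330,350). The wrist view shows the wing at (263,173), upright in the picture, and one lug at (262,128).

```bash
python3 - <<'E'
from g import *
im,d,p=load('t6.png')
f=lambda q:np.array(q)/4+[160,90]-0.375
el=np.array([[206,309],[370,309],[289,226],[289,393],[231,250],[347,368]])
W=onplane(p,f(el),.072);print(W)
A=np.c_[2*W[:,:2],np.ones(len(W))];x=np.linalg.lstsq(A,(W[:,:2]**2).sum(1),rcond=None)[0];c=x[:2];print('c',c,'r',np.sqrt(x[2]+c@c),'pred',ax)
S=onplane(p,f([[245,265],[332,349]]),.067);print('slots',S,S.mean(0),np.degrees(np.arctan2(*(S[0]-S[1])[[1,0]])))
# box front/side corners
B=onplane(p,f([[465,252],[312,497]]),.070);print('front corners',B,B.mean(0)[:2]+.066*dx[:2],'yaw',np.degrees(np.arctan2(*(B[0]-B[1])[[1,0]]))+90)
# top-down rectified view of collar
n_=400; g=np.mgrid[-.06:.06:400j,-.06:.06:400j]; pts=np.stack([c[0]-g[0].ravel(),c[1]-g[1].ravel(),np.full(n_*n_,.072)],1)
uv=proj(p,pts).astype(np.float32).reshape(n_,n_,2); o=cv2.remap(im,uv[...,0],uv[...,1],cv2.INTER_CUBIC); o=cv2.convertScaleAbs(o,alpha=1.8)
cv2.imwrite('pics/rect.png',cv2.resize(o,(600,600)))
# wing from wrist
im,d,p=load('w6.png'); u,v,X=cloud(d,p,(225,115,300,215)); t_=X[X[:,2]>.105]; r=cv2.minAreaRect((t_[:,:2]*1000).astype(np.float32)); print('wing wrist',np.median(t_,0),r)
print(onplane(p,[[248,145],[277,145],[277,204],[248,204]],.12))
E
```

```text
[[0.5247 0.3364 0.072 ]
 [0.5225 0.2448 0.072 ]
 [0.5703 0.2891 0.072 ]
 [0.4766 0.2908 0.072 ]
 [0.5576 0.3219 0.072 ]
 [0.4899 0.2583 0.072 ]]
c [0.5234 0.2905] r 0.04639445588376233 pred [0.5242 0.2909 0.078 ]
slots [[0.5497 0.3146 0.067 ]
 [0.5011 0.2666 0.067 ]] [0.5254 0.2906 0.067 ] 44.6833889494399
front corners [[0.5536 0.191  0.07  ]
 [0.4186 0.2792 0.07  ]] [0.5221 0.2905] yaw 56.82004560252807
wing wrist [ 0.4843 -0.0445  0.1213] ((486.325927734375, -45.31809997558594), (23.550186157226562, 49.442317962646484), 67.44649505615234)
[[ 0.4575 -0.0464  0.12  ]
 [ 0.4667 -0.0248  0.12  ]
 [ 0.5132 -0.0438  0.12  ]
 [ 0.5035 -0.0664  0.12  ]]
```

View pics/rect.png

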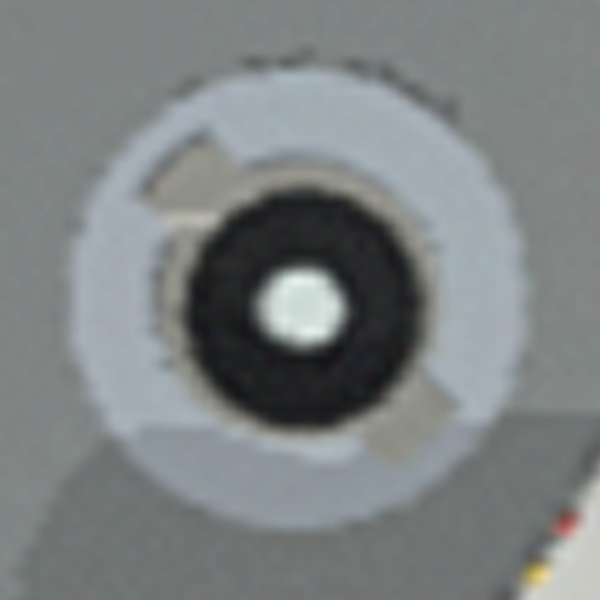

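```bash
cat >> g.py <<'E'
def down(a):
    a=np.radians(a); x=-z; y=np.array([np.cos(a),np.sin(a),0]); return Ro.from_matrix(np.stack([x,y,np.cross(x,y)],1))
E
python3 - <<'E'
from g import *
rep([.4857,-.0452,.089],down(67.5))
E
```

```text
shift cm [16.14  0.47 -0.18] turn(deg, in tool) [-0.5 -0.  -0.1] ; shift after turn [16.14  0.49 -0.18]
```

arm_command(
  rows=[
    {"fingers": -1, "tx": 2, "ty": 0.5, "tz": -0.2, "ax": -0.5, "ay": 0, "az": 0},
    {"fingers": -1, "tx": 4, "ty": 0, "tz": 0, "ax": 0, "ay": 0, "az": 0},
    {"fingers": -1, "tx": 4, "ty": 0, "tz": 0, "ax": 0, "ay": 0, "az": 0},
    {"fingers": -1, "tx": 3.5, "ty": 0, "tz": 0, "ax": 0, "ay": 0, "az": 0},
    {"fingers": -1, "tx": 2, "ty": 0, "tz": 0, "ax": 0, "ay": 0, "az": 0},
    {"fingers": -1, "tx": 0.6, "ty": 0, "tz": 0, "ax": 0, "ay": 0, "az": 0},
    {"fingers": -1, "tx": 0, "ty": 0, "tz": 0, "ax": 0, "ay": 0, "az": 0},
  ],
)

```text
clock: 12.45
position: [0.486, -0.0446, 0.0891]
tool_rot: [2.277, 1.569, 1.886]
force: [0.0, -0.1, 1.2]
gripper_width: 1.004
```

```bash
python3 - <<'E'
from g import *
rep([.4857,-.0452,.089],down(67.5)); print(env.state()['force'])
snap('wrist','w7.png')
E
```

```text
shift cm [ 0.01 -0.07 -0.01] turn(deg, in tool) [ 0.1 -0.1 -0.1] ; shift after turn [ 0.01 -0.07 -0.01]
[ 0.0255 -0.0924  1.1527]
```

View pics/w7.png

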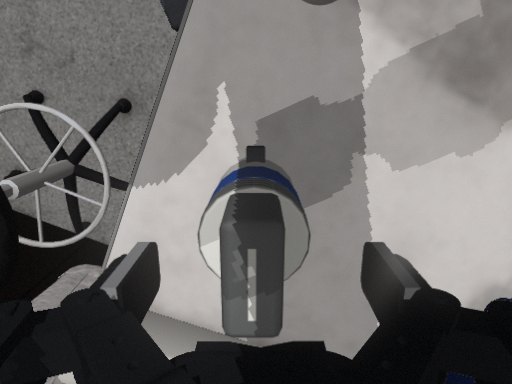

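arm_command(
  rows=[
    {"fingers": -1, "tx": 0, "ty": -0.2, "tz": 0, "ax": 0, "ay": 0, "az": 0},
    {"fingers": 1, "tx": 0, "ty": 0, "tz": 0, "ax": 0, "ay": 0, "az": 0},
    {"fingers": 1, "tx": 0, "ty": 0, "tz": 0, "ax": 0, "ay": 0, "az": 0},
    {"fingers": 1, "tx": 0, "ty": 0, "tz": 0, "ax": 0, "ay": 0, "az": 0},
    {"fingers": 1, "tx": 0, "ty": 0, "tz": 0, "ax": 0, "ay": 0, "az": 0},
    {"fingers": 1, "tx": 0, "ty": 0, "tz": 0, "ax": 0, "ay": 0, "az": 0},
    {"fingers": 1, "tx": 0, "ty": 0, "tz": 0, "ax": 0, "ay": 0, "az": 0},
  ],
)

```text
clock: 13.38
position: [0.4852, -0.0466, 0.0889]
tool_rot: [2.451, 1.57, 2.061]
force: [-0.6, -1.4, 3.9]
gripper_width: 0.273
```

```bash
python3 - <<'E'
from g import *
s=env.state();print(s['force'],s['gripper_width'],s['position'])
snap('wrist','w8.png')
# via: above in front of socket
for a in (133.5,): 
    rep([ax[0],ax[1],.20],down(a)); print(ax)
E
```

```text
[-0.6317 -1.4403  3.859 ] 0.2727725250139767 [ 0.4852 -0.0466  0.0889]
shift cm [-11.07  32.7   -9.24] turn(deg, in tool) [-65.9  -0.   -0.1] ; shift after turn [-11.11  21.8   26.06]
[0.5242 0.2909 0.078 ]
```

View pics/w8.png

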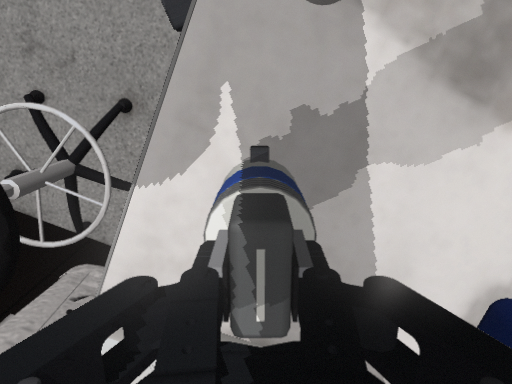

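```bash
python3 - <<'E'
from g import *
im,d,p=load('t6.png'); u,v,X=cloud(d,p)
m=(X[:,0]>.42)&(X[:,0]<.72)&(X[:,1]>-.12)&(X[:,1]<.33); Y=X[m]
H,_,_=np.histogram2d(Y[:,0],Y[:,1],bins=[np.arange(.42,.73,.03),np.arange(-.12,.34,.03)])
G=np.zeros_like(H); 
for a in range(H.shape[0]):
  for b in range(H.shape[1]):
    k=(Y[:,0]>=.42+.03*a)&(Y[:,0]<.45+.03*a)&(Y[:,1]>=-.12+.03*b)&(Y[:,1]<-.09+.03*b)
    G[a,b]=np.percentile(Y[k,2],98)*1000 if k.any() else -1
print('rows x .42.., cols y -.12..'); print(G.astype(int))
im,d,p=load('w8.png'); P,R=pose()
for k in (.010,.018): print('lug outer px',proj(p,R.apply([0.0889-k,0,-.036])+P))
rep([.598,.26,.21],down(67.5))
E
```

```text
rows x .42.., cols y -.12..
[[362   2 467 571   2   3   3   2   2   3   3   4  71  73  72]
 [367 439 504 580   3   3   3   2   3   3   3   4  72  73  72]
 [  3 120 121 575 368   3   3   3   3   3   2  72  74  74  75]
 [  3   2 498 579 368   4   3   2   3   3  70  73  74  59  74]
 [ -1   2   2   3   2   3   3   3   2   3  72  72  74  75  74]
 [ 42   3   2   2   3   3   3   3   3   3   2  72  72  73  72]
 [ 43  43   3   2   3   3  37  38  32   2   3   2  72  73  91]
 [ 43  96  67   3   2  32  61  56  51   3   3   3   2   3 106]
 [113 108 107  70   3  63  64  63  56  53  34   3   2   3   3]
 [115 110  43  51  63  65  65  65  64  56  54   2 104 104 102]]
lug outer px [[256.1707 143.0095]]
lug outer px [[256.031  144.8043]]
shift cm [-12.08  32.65  -1.24] turn(deg, in tool) [ 0.1 -0.1 -0. ] ; shift after turn [-12.11  32.64  -1.31]
```

arm_command(
  rows=[
    {"fingers": 1, "tx": -1, "ty": 0, "tz": 0, "ax": 0, "ay": 0, "az": 0},
    {"fingers": 1, "tx": -3, "ty": 0, "tz": 0, "ax": 0, "ay": 0, "az": 0},
    {"fingers": 1, "tx": -4, "ty": 0.6, "tz": 0, "ax": 0, "ay": 0, "az": 0},
    {"fingers": 1, "tx": -4, "ty": 2, "tz": 0, "ax": 0, "ay": 0, "az": 0},
    {"fingers": 1, "tx": 0, "ty": 4, "tz": -0.2, "ax": 0, "ay": 0, "az": 0},
    {"fingers": 1, "tx": 0, "ty": 4, "tz": -0.2, "ax": 0, "ay": 0, "az": 0},
    {"fingers": 1, "tx": 0, "ty": 4, "tz": -0.2, "ax": 0, "ay": 0, "az": 0},
    {"fingers": 1, "tx": 0, "ty": 4, "tz": -0.2, "ax": 0, "ay": 0, "az": 0},
    {"fingers": 1, "tx": 0, "ty": 4, "tz": -0.2, "ax": 0, "ay": 0, "az": 0},
    {"fingers": 1, "tx": 0, "ty": 4, "tz": -0.2, "ax": 0, "ay": 0, "az": 0},
    {"fingers": 1, "tx": 0, "ty": 4, "tz": 0, "ax": 0, "ay": 0, "az": 0},
    {"fingers": 1, "tx": 0, "ty": 2, "tz": 0, "ax": 0, "ay": 0, "az": 0},
    {"fingers": 1, "tx": 0, "ty": 0, "tz": 0, "ax": 0, "ay": 0, "az": 0},
  ],
)

```text
clock: 15.05
position: [0.5981, 0.261, 0.2083]
tool_rot: [2.844, 1.569, 2.456]
force: [-0.5, -0.7, -2.5]
gripper_width: 0.269
```

```bash
python3 - <<'E'
from g import *
s=env.state();print(s['force'],s['gripper_width'],s['position'])
snap('wrist','w9.png');snap('top','t9.png')
E
```

```text
[-0.5266 -0.7084 -2.5017] 0.2691965362631581 [0.5981 0.261  0.2083]
```

View pics/w9.png

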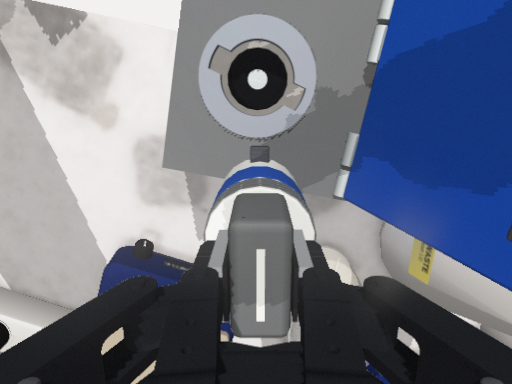

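View pics/t9.png

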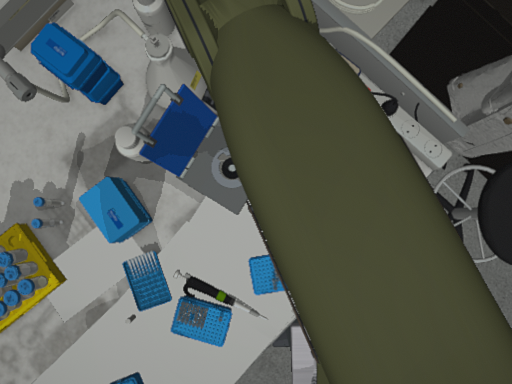

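```bash
python3 - <<'E'
from g import *
im,d,p=load('w9.png'); P,R=pose(); print('yaw y',np.degrees(np.arctan2(*R.as_matrix()[[1,0],1])))
hsv=cv2.cvtColor(im,cv2.COLOR_BGR2HSV); print(hsv[30,235],hsv[78,210],hsv[120,180],hsv[160,240])
# rectify about c
c=np.array([.524,.291]); n_=600
g=np.mgrid[-.06:.06:600j,-.06:.06:600j]; pts=np.stack([c[0]-g[0].ravel(),c[1]-g[1].ravel(),np.full(n_*n_,.072)],1)
uv=proj(p,pts).astype(np.float32).reshape(n_,n_,2); o=cv2.remap(im,uv[...,0],uv[...,1],cv2.INTER_CUBIC)
cv2.imwrite('pics/rect9.png',o); 
E
```

```text
yaw y 67.6627301031782
[106  20 191] [109  19 189] [105   4 133] [110   6 134]
```

View pics/rect9.png

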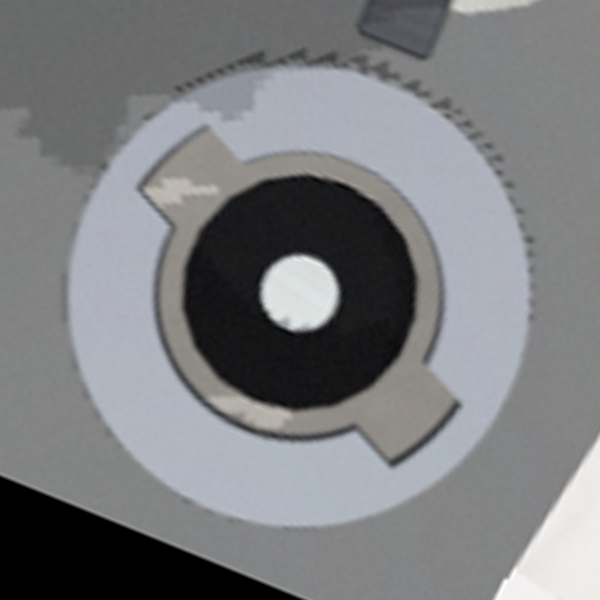

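arm_command(
  rows=[
    {"fingers": 1, "tx": 2, "ty": 0, "tz": 0, "ax": 0, "ay": 0, "az": 0},
    {"fingers": 1, "tx": 1.5, "ty": 0, "tz": 0, "ax": 0, "ay": 0, "az": 0},
    {"fingers": 1, "tx": 0, "ty": 0, "tz": 0, "ax": 0, "ay": 0, "az": 0},
  ],
)

```text
clock: 15.52
position: [0.5966, 0.2582, 0.1726]
tool_rot: [-2.719, 1.567, -3.11]
force: [0.3, -0.5, -2.3]
gripper_width: 0.273
```

```bash
python3 - <<'E'
from g import *
s=env.state();print(s['force'],s['gripper_width'],s['position'])
im,d,p=snap('wrist','w10.png');P,R=pose()
print('lug outer mid pred',proj(p,R.apply([0.0889-.018,0,-.036])+P),proj(p,R.apply([0.0889-.018,0.006,-.036])+P), proj(p,R.apply([0.0889-.010,0,-.036])+P),'collar pred',proj(p,[.5248,.291,.072]))
cv2.imwrite('pics/w10z.png',cv2.resize(im[0:180,160:360],None,fx=3,fy=3,interpolation=cv2.INTER_CUBIC))
E
```

```text
[ 0.2828 -0.4713 -2.2715] 0.2731442062138367 [0.5966 0.2582 0.1726]
lug outer mid pred [[257.2696 145.9849]] [[266.7873 145.9871]] [[257.3843 144.1595]] collar pred [[260.9032  76.5112]]
```

View pics/w10z.png

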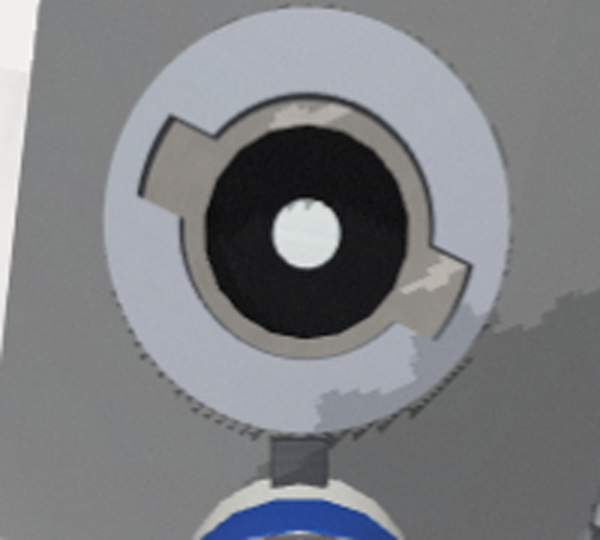

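```bash
python3 - <<'E'
from g import *
im,d,p=load('w10.png'); P,R=pose(); print('yaw y',np.degrees(np.arctan2(*R.as_matrix()[[1,0],1])),P)
f=lambda q:np.array(q)/3+[160,0]-.333
corr=np.array([-2.4,.7])
el=np.array([[104,220],[510,220],[307,7],[307,434],[162,72],[453,368],[455,73],[160,366]])
W=onplane(p,f(el)+corr,.072); A=np.c_[2*W[:,:2],np.ones(len(W))];x=np.linalg.lstsq(A,(W[:,:2]**2).sum(1),rcond=None)[0];c=x[:2];print('c',c,'r',np.sqrt(x[2]+c@c),np.linalg.norm(W[:,:2]-c,axis=1))
S=onplane(p,f([[170,117],[140,195],[470,265],[433,338]])+corr,.072)[:,:2];print(S,S.mean(0)); a=S[:2].mean(0)-S[2:].mean(0);print(np.degrees(np.arctan2(a[1],a[0])),np.linalg.norm(a))
L=onplane(p,f([[272,437],[328,437],[328,487],[272,487]]),.107)[:,:2];e=L[1]-L[0];print('lug edge yaw',np.degrees(np.arctan2(e[1],e[0])),L)
E
```

```text
yaw y 67.6100962329281 [0.5974 0.2587 0.1736]
c [0.5249 0.2901] r 0.04638786326642384 [0.0464 0.0463 0.0464 0.0466 0.0463 0.0463 0.0465 0.0463]
[[0.4909 0.271 ]
 [0.5033 0.258 ]
 [0.5462 0.3218]
 [0.5584 0.3081]] [0.5247 0.2897]
-137.51822403013279 0.07478048091150331
lug edge yaw 67.62406446966588 [[0.5614 0.2689]
 [0.5657 0.2795]
 [0.5754 0.2756]
 [0.571  0.2648]]
```

```bash
python3 - <<'E'
from g import *
im,d,p=load('w10.png'); P,R=pose(); print(P)
f=lambda q:np.array(q)/3+[160,0]-.333
el=np.array([[104,220],[510,220],[307,7],[307,434],[162,72],[453,368],[455,73],[160,366]])
W=onplane(p,f(el),.072); A=np.c_[2*W[:,:2],np.ones(len(W))];x=np.linalg.lstsq(A,(W[:,:2]**2).sum(1),rcond=None)[0];c=x[:2]
L=onplane(p,f([[272,437],[328,437]]),.102)[:,:2].mean(0); tz=R.as_matrix()[:2,2]; tz/=np.linalg.norm(tz)
axis=L+.036*tz; print('axis',axis,'TCP',P[:2],'collar',c,'delta',c-axis)
for a in (132.5,):
  for tgt in (P+np.r_[c-axis,0],):
    tgt[2]=.0889+.066; print(tgt); rep(tgt,down(a))
E
```

```text
[0.5974 0.2587 0.1736]
axis [0.5975 0.2602] TCP [0.5974 0.2587] collar [0.5251 0.2918] delta [-0.0724  0.0315]
[0.525  0.2902 0.1549]
shift cm [ 1.89  0.16 -7.89] turn(deg, in tool) [-64.9  -0.1  -0.1] ; shift after turn [ 1.87  7.21 -3.21]
```

arm_command(
  rows=[
    {"fingers": 1, "tx": 0, "ty": 0, "tz": -2, "ax": 0, "ay": 0, "az": 0},
    {"fingers": 1, "tx": 0, "ty": 0.1, "tz": -3, "ax": 0, "ay": 0, "az": 0},
    {"fingers": 1, "tx": 0, "ty": 0.1, "tz": -2.9, "ax": 0, "ay": 0, "az": 0},
    {"fingers": 1, "tx": 0, "ty": 0, "tz": 0, "ax": -9, "ay": 0, "az": 0},
    {"fingers": 1, "tx": 0, "ty": 0, "tz": 0, "ax": -10, "ay": 0, "az": 0},
    {"fingers": 1, "tx": 0, "ty": 0, "tz": 0, "ax": -10, "ay": 0, "az": 0},
    {"fingers": 1, "tx": 0, "ty": 0, "tz": 0, "ax": -10, "ay": 0, "az": 0},
    {"fingers": 1, "tx": 0, "ty": 0, "tz": 0, "ax": -10, "ay": 0, "az": 0},
    {"fingers": 1, "tx": 0, "ty": 0, "tz": 0, "ax": -10, "ay": 0, "az": 0},
    {"fingers": 1, "tx": 0, "ty": 0, "tz": 0, "ax": -6, "ay": 0, "az": 0},
    {"fingers": 1, "tx": 0, "ty": 0, "tz": 0, "ax": 0, "ay": 0, "az": 0},
  ],
)

```text
clock: 16.95
position: [0.5262, 0.2915, 0.1752]
tool_rot: [0.516, 1.568, 1.259]
force: [-0.7, 0.5, -2.3]
gripper_width: 0.272
```

```bash
python3 - <<'E'
from g import *
s=env.state();print(s['force'],s['ft_torque'],s['gripper_width'],s['position'],s['joint_positions'])
rep([.525,.2902,.155],down(132.5))
snap('wrist','w11.png')
im,_,_=snap('scene','s11.png');cv2.imwrite('pics/s11z.png',cv2.resize(im[90:250,130:330],(800,600)))
E
```

```text
[-0.6854  0.4768 -2.2722] [0.0276 0.021  0.0176] 0.2716148450447896 [0.5262 0.2915 0.1752] [ 0.505   0.4162 -0.0531  1.0998  0.0016 -0.2379]
shift cm [ 2.02 -0.02 -0.18] turn(deg, in tool) [ 0.1  0.1 -0.1] ; shift after turn [ 2.02 -0.01 -0.18]
```

View pics/w11.png

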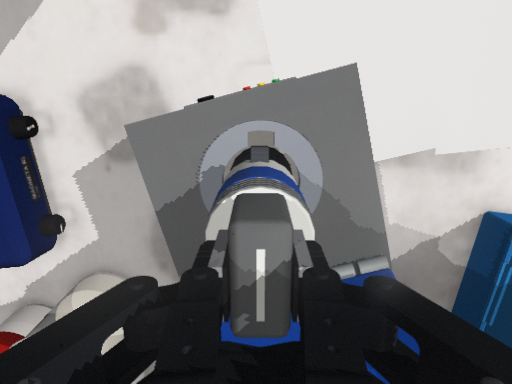

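View pics/s11z.png

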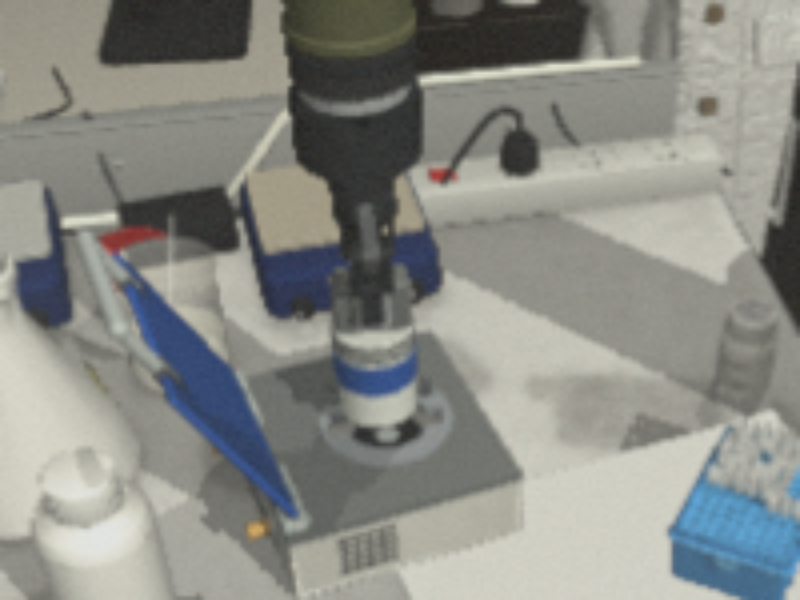

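```bash
python3 - <<'E'
from g import *
im,d,p=load('w11.png'); P,R=pose(); print(P)
cv2.imwrite('pics/w11z.png',cv2.resize(im[100:200,180:340],None,fx=5,fy=5,interpolation=cv2.INTER_CUBIC))
E
```

```text
[0.5261 0.2915 0.1749]
```

View pics/w11z.png

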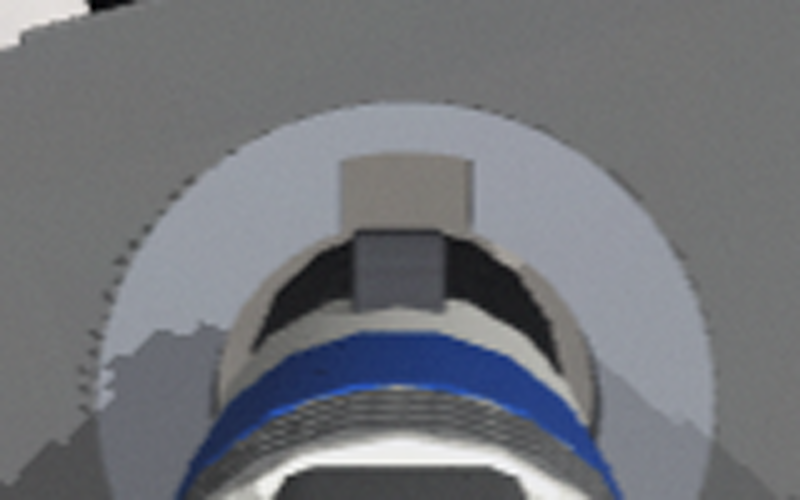

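```bash
python3 - <<'E'
from g import *
im,d,p=load('w11.png'); P,R=pose(); M=R.as_matrix()
f=lambda q:np.array(q)/5+[180,100]-.4
zl=P[2]-.0889+.018
L=onplane(p,f([[354,232],[446,232]]),zl); S=onplane(p,f([[341,158],[474,158]]),.072); C=onplane(p,f([[100,400],[715,400]]),.072)
for n_,q in(('lug',L),('slot',S),('ring',C)):
    q=q-P; print(n_,q@M[:,1]*1000,q@M[:,2]*1000)
B=onplane(p,f([[407,103],[160,212],[650,206],[100,400],[715,400]]),.072);A=np.c_[2*B[:,:2],np.ones(5)];x=np.linalg.lstsq(A,(B[:,:2]**2).sum(1),rcond=None)[0];c=np.r_[x[:2],.072]-P;print('ring c y,z mm',c@M[:,1]*1000,c@M[:,2]*1000,np.sqrt(x[2]+x[:2]@x[:2]))
E
```

```text
lug [-5.8495  5.8169] [-33.1159 -33.1202]
slot [-8.5837 10.566 ] [-38.9832 -38.9911]
ring [-45.0025  47.0819] [-3.0272 -3.0587]
ring c y,z mm 1.0255106681481265 -1.233273197019233 0.046265806915773325
```

arm_command(
  rows=[
    {"fingers": 1, "tx": 0.5, "ty": 0, "tz": -0.2, "ax": 0, "ay": 0, "az": 0},
    {"fingers": 1, "tx": 0.5, "ty": 0, "tz": 0, "ax": 0, "ay": 0, "az": 0},
    {"fingers": 1, "tx": 0.4, "ty": 0, "tz": 0, "ax": 0, "ay": 0, "az": 0},
    {"fingers": 1, "tx": 0.3, "ty": 0, "tz": 0, "ax": 0, "ay": 0, "az": 0},
    {"fingers": 1, "tx": 0.3, "ty": 0, "tz": 0, "ax": 0, "ay": 0, "az": 0},
    {"fingers": 1, "tx": 0, "ty": 0, "tz": 0, "ax": 0, "ay": 0, "az": 0},
  ],
)

```text
clock: 17.8
position: [0.5242, 0.29, 0.1539]
tool_rot: [1.551, 1.569, 2.295]
force: [-0.8, -0.8, -2.1]
gripper_width: 0.274
```

```bash
python3 - <<'E'
from g import *
s=env.state();print(s['clock'],s['force'],s['ft_torque'],s['gripper_width'],s['position'],'foot depth mm',(.072-(s['position'][2]-.0889))*1000)
im,_,_=snap('wrist','w12.png');cv2.imwrite('pics/w12z.png',cv2.resize(im[100:200,180:340],None,fx=5,fy=5,interpolation=cv2.INTER_CUBIC))
E
```

```text
17.8 [-0.7888 -0.7923 -2.082 ] [0.0544 0.0441 0.067 ] 0.27354634404912853 [0.5242 0.29   0.1539] foot depth mm 6.966311371726833
```

View pics/w12z.png

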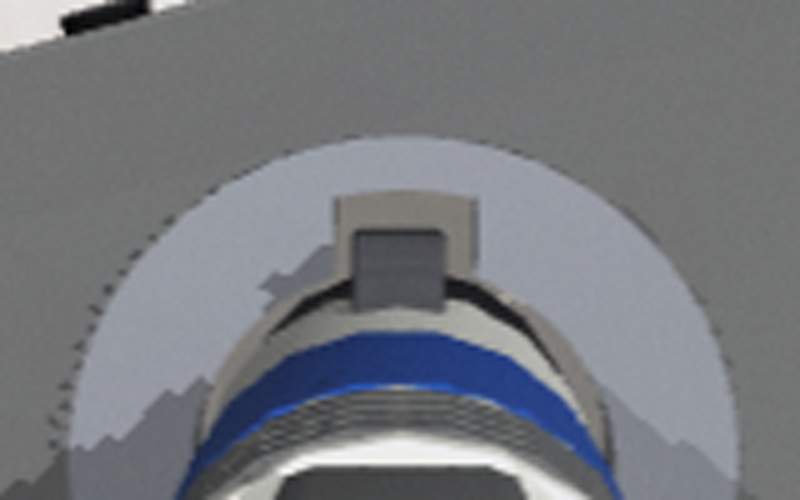

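arm_command(
  rows=[
    {"fingers": 1, "tx": 0.2, "ty": 0.1, "tz": -0.1, "ax": 0, "ay": 0, "az": 0},
    {"fingers": 1, "tx": 0.3, "ty": 0, "tz": 0, "ax": 0, "ay": 0, "az": 0},
    {"fingers": 1, "tx": 0.3, "ty": 0, "tz": 0, "ax": 0, "ay": 0, "az": 0},
    {"fingers": 1, "tx": 0, "ty": 0, "tz": 0, "ax": 0, "ay": 0, "az": 0},
  ],
)

```text
clock: 18.35
position: [0.5226, 0.29, 0.1458]
tool_rot: [1.685, 1.569, 2.429]
force: [0.0, -0.3, -2.6]
gripper_width: 0.27
```

```bash
cat > st.py <<'E'
from g import *
s=env.state();print(s['clock'],s['force'],s['ft_torque'],s['gripper_width'],s['position'],'foot depth mm',(.072-(s['position'][2]-.0889))*1000)
print('yaw y',np.degrees(np.arctan2(*pose()[1].as_matrix()[[1,0],1])))
E
python3 st.py
```

```text
18.35 [ 0.0153 -0.2901 -2.5915] [0.0139 0.0161 0.0247] 0.27006113185958497 [0.5226 0.29   0.1458] foot depth mm 15.054995757000908
yaw y 132.64940895965287
```

arm_command(
  rows=[
    {"fingers": 1, "tx": 0.3, "ty": 0, "tz": 0, "ax": 0, "ay": 0, "az": 0},
    {"fingers": 1, "tx": 0.3, "ty": 0, "tz": 0, "ax": 0, "ay": 0, "az": 0},
    {"fingers": 1, "tx": 0.3, "ty": 0, "tz": 0, "ax": 0, "ay": 0, "az": 0},
    {"fingers": 1, "tx": 0.3, "ty": 0, "tz": 0, "ax": 0, "ay": 0, "az": 0},
    {"fingers": 1, "tx": 0.3, "ty": 0, "tz": 0, "ax": 0, "ay": 0, "az": 0},
    {"fingers": 1, "tx": 0, "ty": 0, "tz": 0, "ax": 0, "ay": 0, "az": 0},
  ],
)

```text
clock: 19.1
position: [0.5233, 0.2904, 0.1325]
tool_rot: [0.487, 1.568, 1.232]
force: [-1.8, -1.6, 8.6]
gripper_width: 0.272
```

```bash
python3 st.py
```

```text
19.1 [-1.7761 -1.5512  8.6307] [-0.25    0.6737 -0.0427] 0.27217274531230135 [0.5233 0.2904 0.1325] foot depth mm 28.446482565312806
yaw y 132.6502771933352
```

arm_command(
  rows=[
    {"fingers": 1, "tx": 0.2, "ty": 0, "tz": 0, "ax": 0, "ay": 0, "az": 0},
    {"fingers": 1, "tx": 0, "ty": 0, "tz": 0, "ax": 0, "ay": 0, "az": 0},
    {"fingers": 1, "tx": 0, "ty": 0, "tz": 0, "ax": 5, "ay": 0, "az": 0},
    {"fingers": 1, "tx": 0, "ty": 0, "tz": 0, "ax": 5, "ay": 0, "az": 0},
    {"fingers": 1, "tx": 0, "ty": 0, "tz": 0, "ax": 5, "ay": 0, "az": 0},
    {"fingers": 1, "tx": 0, "ty": 0, "tz": 0, "ax": 0, "ay": 0, "az": 0},
  ],
)

```text
clock: 19.85
position: [0.5236, 0.2906, 0.1311]
tool_rot: [0.545, 1.567, 1.027]
force: [-2.3, -1.8, 9.9]
gripper_width: 0.27
```

```bash
python3 st.py
```

```text
19.85 [-2.314  -1.8141  9.9329] [-0.2367  0.6294 -0.0144] 0.2696492775435275 [0.5236 0.2906 0.1311] foot depth mm 29.822228301286987
yaw y 117.61473096021957
```

arm_command(
  rows=[
    {"fingers": 1, "tx": 0, "ty": 0, "tz": 0, "ax": 8, "ay": 0, "az": 0},
    {"fingers": 1, "tx": 0, "ty": 0, "tz": 0, "ax": 8, "ay": 0, "az": 0},
    {"fingers": 1, "tx": 0, "ty": 0, "tz": 0, "ax": 8, "ay": 0, "az": 0},
    {"fingers": 1, "tx": 0, "ty": 0, "tz": 0, "ax": 8, "ay": 0, "az": 0},
    {"fingers": 1, "tx": 0, "ty": 0, "tz": 0, "ax": 8, "ay": 0, "az": 0},
    {"fingers": 1, "tx": 0, "ty": 0, "tz": 0, "ax": 8, "ay": 0, "az": 0},
    {"fingers": 1, "tx": 0, "ty": 0, "tz": 0, "ax": 6, "ay": 0, "az": 0},
    {"fingers": 1, "tx": 0, "ty": 0, "tz": 0, "ax": 4, "ay": 0, "az": 0},
    {"fingers": 1, "tx": 0, "ty": 0, "tz": 0, "ax": 2, "ay": 0, "az": 0},
    {"fingers": 1, "tx": 0, "ty": 0, "tz": 0, "ax": 0, "ay": 0, "az": 0},
  ],
)

```text
clock: 21.1
position: [0.5247, 0.2913, 0.1315]
tool_rot: [1.391, 1.565, 0.826]
force: [-0.7, -0.4, 9.1]
gripper_width: 0.27
```

```bash
python3 st.py
```

```text
21.1 [-0.7013 -0.3848  9.1063] [ 0.0041  0.1898 -0.0873] 0.2696064845760657 [0.5247 0.2913 0.1315] foot depth mm 29.401012971455685
yaw y 57.63249924080749
```

arm_command(
  rows=[
    {"fingers": 1, "tx": -0.2, "ty": 0, "tz": 0, "ax": 0, "ay": 0, "az": 0},
    {"fingers": 1, "tx": -0.2, "ty": 0, "tz": 0, "ax": 0, "ay": 0, "az": 0},
    {"fingers": 1, "tx": -0.2, "ty": 0, "tz": 0, "ax": 0, "ay": 0, "az": 0},
    {"fingers": 1, "tx": 0, "ty": 0, "tz": 0, "ax": 0, "ay": 0, "az": 0},
  ],
)

```text
clock: 21.6
position: [0.5245, 0.2913, 0.1366]
tool_rot: [1.467, 1.566, 0.902]
force: [1.1, 1.2, 4.1]
gripper_width: 0.272
```

```bash
python3 st.py
```

```text
21.6 [1.1193 1.1752 4.1305] [ 0.3805 -0.3688 -0.0251] 0.27196999272940475 [0.5245 0.2913 0.1366] foot depth mm 24.271701360533513
yaw y 57.64619931378978
```

arm_command(
  rows=[
    {"fingers": 1, "tx": -0.2, "ty": 0, "tz": 0, "ax": 0, "ay": 0, "az": 0},
    {"fingers": 1, "tx": -0.1, "ty": 0, "tz": 0, "ax": 0, "ay": 0, "az": 0},
    {"fingers": 1, "tx": 0, "ty": 0, "tz": 0, "ax": 0, "ay": 0, "az": 0},
  ],
)

```text
clock: 21.98
position: [0.5243, 0.2911, 0.1379]
tool_rot: [1.675, 1.567, 1.11]
force: [4.2, 3.4, -1.4]
gripper_width: 0.273
```

```bash
python3 st.py
```

```text
21.975 [ 4.1806  3.3996 -1.3769] [ 0.9614 -1.2071  0.0086] 0.2727364114188047 [0.5243 0.2911 0.1379] foot depth mm 23.016863673162455
yaw y 57.6603701167453
```

arm_command(
  rows=[
    {"fingers": 1, "tx": 0.15, "ty": 0, "tz": 0, "ax": 0, "ay": 0, "az": 0},
    {"fingers": 1, "tx": 0, "ty": 0, "tz": 0, "ax": 0, "ay": 0, "az": 0},
    {"fingers": -0.3, "tx": 0, "ty": 0, "tz": 0, "ax": 0, "ay": 0, "az": 0},
    {"fingers": -0.3, "tx": 0, "ty": 0, "tz": 0, "ax": 0, "ay": 0, "az": 0},
    {"fingers": -0.3, "tx": 0, "ty": 0, "tz": 0, "ax": 0, "ay": 0, "az": 0},
    {"fingers": -0.3, "tx": -1, "ty": 0, "tz": 0, "ax": 0, "ay": 0, "az": 0},
    {"fingers": -0.3, "tx": -3, "ty": 0, "tz": 0, "ax": 0, "ay": 0, "az": 0},
    {"fingers": -0.3, "tx": -4, "ty": 0, "tz": 0, "ax": 0, "ay": 0, "az": 0},
    {"fingers": -0.3, "tx": -4, "ty": 0, "tz": 0, "ax": 0, "ay": 0, "az": 0},
    {"fingers": -0.3, "tx": 0, "ty": 0, "tz": 0, "ax": 0, "ay": 0, "az": 0},
  ],
)

```text
clock: 23.22
position: [0.5249, 0.291, 0.2614]
tool_rot: [1.254, 1.562, 0.69]
force: [0.8, -0.5, -0.2]
gripper_width: 0.651
```

```bash
python3 st.py; python3 - <<'E'
from g import *
im,d,p=snap('wrist','w13.png'); im2,_,_=snap('scene','s13.png')
u,v,X=cloud(d,p); m=(np.hypot(X[:,0]-.5245,X[:,1]-.2905)<.045)&(X[:,2]>.14); T=X[m]; print('top z',np.percentile(T[:,2],[5,50,95]),'expect .169'); k=T[:,2]>.155; r=cv2.minAreaRect((T[k][:,:2]*1000).astype(np.float32)); print(r)
cv2.imwrite('pics/c13.png',np.hstack([cv2.resize(im2[90:250,130:330],(400,320)),cv2.resize(im,(400,320))]))
E
```

```text
23.225 [ 0.8052 -0.525  -0.2097] [ 0.0457  0.0142 -0.0041] 0.650865177486279 [0.5249 0.291  0.2614] foot depth mm -100.48579103359339
yaw y 57.65009660747182
top z [0.1705 0.3361 0.3539] expect .169
((523.7859497070312, 290.9568786621094), (89.87129211425781, 49.10315704345703), 56.85761642456055)
```

View pics/c13.png

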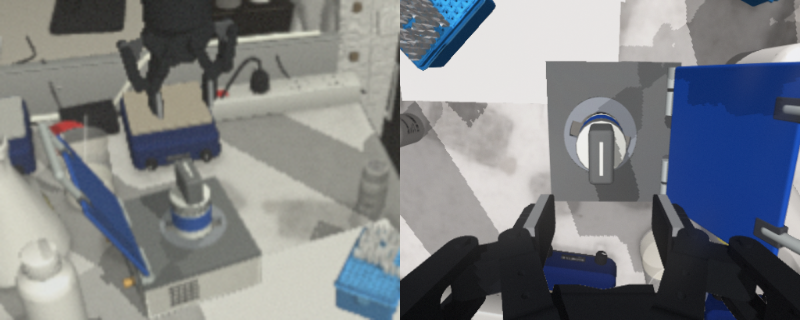

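arm_command(
  rows=[
    {"fingers": -0.3, "tx": -3, "ty": -1, "tz": 0, "ax": 0, "ay": 0, "az": 0},
    {"fingers": -0.3, "tx": -2, "ty": -4, "tz": 0, "ax": 0, "ay": 0, "az": 0},
    {"fingers": -0.3, "tx": 0, "ty": -5, "tz": 1, "ax": 0, "ay": 0, "az": 0},
    {"fingers": -0.3, "tx": 0, "ty": -5, "tz": 2, "ax": 0, "ay": 0, "az": 0},
    {"fingers": -0.3, "tx": 0, "ty": -5, "tz": 2, "ax": 0, "ay": 0, "az": 0},
    {"fingers": -0.3, "tx": 0, "ty": -5, "tz": 2, "ax": 0, "ay": 0, "az": 0},
    {"fingers": -0.3, "tx": 0, "ty": -5, "tz": 2, "ax": 0, "ay": 0, "az": 0},
    {"fingers": -0.3, "tx": 0, "ty": 0, "tz": 0, "ax": 0, "ay": 0, "az": 0},
  ],
)

```text
clock: 24.32
position: [0.4367, -0.0145, 0.3052]
tool_rot: [-2.806, 1.567, 2.907]
force: [0.4, 0.4, 0.6]
gripper_width: 0.65
```

```bash
python3 - <<'E'
from g import *
im,d,p=load('w13.png'); u,v,X=cloud(d,p); T=X[(np.hypot(X[:,0]-.5245,X[:,1]-.2905)<.045)&(X[:,2]>.155)&(X[:,2]<.18)]; print(np.median(T,0),cv2.minAreaRect((T[:,:2]*1000).astype(np.float32)))
print(env.state()['force'],env.state()['clock'])
im,d,p=snap('top','t14.png')
u,v,X=cloud(d,p)
for nm,c,h in(('cart',(.5245,.2905),.155),('reag',(.368,.048),.07),('water',(.58,.4986),.14)):
    T=X[(np.hypot(X[:,0]-c[0],X[:,1]-c[1])<.045)&(X[:,2]>h)&(X[:,2]<h+.035)]; print(nm,len(T),T.mean(0),T.min(0),T.max(0)) if len(T) else print(nm,'none')
E
```

```text
[0.5233 0.2942 0.1703] ((525.3009643554688, 293.2568054199219), (23.767126083374023, 49.1102180480957), 57.041282653808594)
[0.441 0.445 0.608] 24.325
cart 308 [0.5231 0.2908 0.1682] [0.4986 0.2698 0.1562] [0.5489 0.3122 0.1732]
reag 257 [0.3681 0.0479 0.0802] [0.3499 0.0289 0.0706] [0.3872 0.0666 0.0846]
water 391 [0.5788 0.4997 0.1621] [0.5589 0.4797 0.1401] [0.6023 0.5229 0.1687]
```

View pics/t14.png

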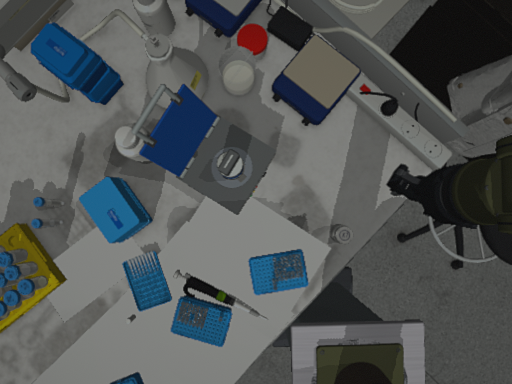

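The top view shows the cover open at (180,130) and the cartridge in the socket at (230,165). Both bottles are where they started, and the arm is well clear at (410,185). I'm handing the job in.

```bash
python3 -c "
from plant import env
print(env.sign_off())"
```

```text
the job is handed in; nothing more can be done
None
```

The cover is open and staying open on its own, and the filter cartridge is fitted and locked in the socket. I handed the job in at about 24 s of the 64 s allowed.

**What I did**
- **Cover:** I lifted the bar from below with the shut fingers until the cover passed its balance point and fell back to its stop.
- **Cartridge:** I gripped it by the wing and lined the lugs up with the slots, which lay at about 42.5° in the world frame. I pushed down to about 29.5 mm, turned it 75° clockwise and let it rise.

**Last checks**
- **Lock:** The cartridge rose to 23.0 mm depth and a small upward pull did not move it further. After release the wing top was about 170 mm above the bench, against 169 mm expected. Its long axis was about 14.5° off square to the slots, matching the 75° turn.
- **Bottles:** Both were within about 2 mm of where they started, which is within the camera's accuracy.
- **Robot:** It was clear of everything, with under 1 N at the wrist.

**Disagreements:** The camera estimates of the socket centre differed by 1–3 mm. I used an average of two wrist-camera estimates, moved it about 1 mm after a closer look, and the cartridge went in with no measurable side force. No check failed.

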